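# Unplug the airbrush air plugs and store them by length

## Robot

A 6-joint arm with a two-finger parallel gripper is mounted at the origin on the work surface; the furniture and walls round the work are solid. World frame = base frame: x ahead of the robot, y to its left, z up, the work surface at z = 0. Lengths are in m, angles in degrees, forces in N, time in s.
With the tool pointing down it reaches from about 0.375 to 0.9 m from the base axis. Payload 3.1 kg.
Tool frame: the origin (TCP) lies at the very end of the fingers, on their centre line; the grasp point (between the pads) lies behind it (bot.grip_depth is the z of the grasp point in the tool frame, in m); z points along the fingers, y is the direction in which the jaws open and shut (so a half turn about z gives the same grasp; the last joint's range is limited). The gripper opens to 87 mm and grips with 3 to 60 N. Pads are 19 mm wide; open, the fingers measure 117 mm over their backs; the gripper's body (75 mm by 190 mm) begins 51 mm behind the grasp point.
Start: joints at [-87.519, 30.224, 82.088, -0, 67.689, -10.227], TCP at [0.138, -0.61, 0.187] pointing down, gripper open.
Joint ranges: [-176.69, 176.69], [-43.24, 126.21], [12.49, 139.97], [-82, 262], [0, 151.66], [-163.58, 163.58]. Speed limits (degrees/s): [159.86, 159.86, 180, 180, 180, 180].

## Interface

Orientations are given as a 3x3 rotation matrix whose columns are the frame's x, y, z axes.
In Python, from rig import bot, vision gives the robot as it stands. The module is installed in compiled form; this text tells all that it offers.
- The arm moves only by the shell command python3 -m jog 'ROWS'. ROWS is JSON, a list of rows, each a list of 3 entries, a list of its own where there are three numbers: the shift along the tool's x, y, z in mm, then the turn, a rotation vector about the tool's x, y, z in degrees, then the closure, from 0 (fully open) to 1 (shut). In form: [[[dx, dy, dz], [wx, wy, wz], fingers], ...]. A call has 1 to 12 rows; each row is the pose to reach, as a shift and turn from the pose commanded when the call began, along the tool's axes at that moment; what a row does not reach only later rows make up. A row lasts 1/12 s, in which the tool goes at most 41.7 mm and 7.16 degrees, less where a joint would pass 70% of its speed; a pose out of reach is approached as far as the arm can. A call with a gripper value outside its range is refused whole. The fingers move at their own pace and stop on an object; the grip force is fixed at half the most. Time passes only in rows, so rows that repeat a pose let the fingers close. It gives the time, the measured TCP pose, the force and the opening at its end, in the units of the state.
- bot.read_state(): the state, without advancing time (a new reading comes with each control period).
- vision.capture(name): name is "scene" or "side" or "wrist"; returns the picture (480x640x3 uint8, red, green, blue); there is no depth.
- vision.camera_info(name): a dict with "intrinsics" (3x3 intrinsics, pixels), "camera_from_world" (4x4, takes a point from world to camera coordinates); the wrist camera has in their place "mount" (4x4, takes a point from camera to tool coordinates, whose origin is the TCP and whose axes are the flange's). Camera axes: x right, y up, looking along -z (the intrinsics and any distortion apply to the point x, -y, -z); pixel columns grow to the right and rows downward; lengths in m; the calibration is good to about 2 mm. A picture is of the moment at which its call begins: read the wrist's pose just before it. camera_info takes no time and is no camera call.
- bot.hand_in(): hands the job in, once; it reports no verdict.
The state is a dict: "time_s": time; "joint_positions": joint angles; "qvel": joint speeds; "tau": joint torques, N m; "position": TCP position; "tcp_rot": TCP orientation; "force": force on the tool from outside, world axes, zero at the start; "moment": the same for the moment, N m; "opening": opening from 0.0 (shut) to 1.0 (fully open).
Only numpy, scipy, OpenCV 4.12 (cv2) and the standard library are available. Lean on these libraries where they do the work, as an engineer would, in place of code of your own. Each camera call takes 0.05 s, during which the arm holds its last target. There are 200 camera calls.

## Task

First slide the tray's divider so that the compartment with the blue end wall is long enough for the long air plugs while the other compartment still takes the short ones. Then free every plug from the air manifold by pushing its coupling's sprung sleeve back and drawing the plug out, letting the sleeve snap forward again (never drag a plug out by force while its sleeve is still home), and lay all the plugs, also the one lying loose, flat on the tray floor: long ones in the blue-ended compartment, short ones in the other. Leave the two paint pots where they are.

Things in the scene. Friction and masses are not known exactly. Their poses are not given: they have to be found in the camera images.
- manifold: fixed aluminium air manifold block on a dark base plate, 250 long (its y), base 75 deep, coupling axes 50 above the table; origin under its centre on the table; its -x side carries three quick couplings at y = -80, 0, +80, whose axes run along its x. A round gauge stands on top at y = +50, up to 112 above the table
- coupling_0 (a point): centre of the front face of the blue sleeve rim of the coupling at manifold y = -80, with the sleeve home; axes as the manifold (plugs come out along -x); it does not move with the sleeve. A plug that is locked in has the front shoulder of its square body 2 to 6 mm in front (-x) of this point, and droops about 3 degrees
- coupling_1 (a point): the same for the coupling at manifold y = 0
- coupling_2 (a point): the same for the coupling at manifold y = +80
- sleeve_0 (a joint): spring sleeve of coupling_0: 0 = home (locked), up to 0.012 m = pushed back to the block (manifold +x). Its front rim, a blue ring of 48 outer diameter, 21 hole, 8 thick, takes the push of two fingertips, one either side of the plug; spring 3 N at home, 9 N right back, plus up to 6 N to eject the plug. Locked, a plug cannot be pulled. Let go, it springs home; see sleeve_1
- sleeve_1 (a joint): spring sleeve of coupling_1, like sleeve_0. How each releases: from about 0.004 m back the lock is open, and over the rest of the travel an ejector pin geared to the sleeve pushes the plug out along manifold -x: 11 mm (just free of the lock) at 0.010 m, 13 to 14 mm right back. The plug then stays, free, about 20 mm of its nose still in the bore, after the sleeve has sprung home
- sleeve_2 (a joint): spring sleeve of coupling_2, like sleeve_0 and sleeve_1
- long_1: long air plug, 50 g: aluminium square body 18 x 18 x 90 with a round steel nose 14 in diameter, 39 long, on its +x end (129 over all plus a 3 mm stub at the rear); origin on the axis, 20 behind the front shoulder of the body, so the body runs x = -70 to +20; x towards the nose. Starts plugged, about level, in any coupling, or is absent
- long_2: second long air plug, the same as long_1
- short_1: short air plug, 30 g: brass square body 18 x 18 x 40 with the same 39 nose on its +x end (79 over all plus a 3 mm stub); origin at the centre of the body, 20 behind its front shoulder; x towards the nose. Starts plugged, about level, in any coupling, or is absent
- short_2: second short air plug, the same as short_1, lying loose on the table at the start (or absent)
- tray: fixed grey storage tray on a 28 thick plywood base board (138 x 268), open above: inside 120 (x) by 250 (y), floor 32 above the table, walls 4 thick with tops 58 above the table; origin on the table under its centre. The end wall at -y is blue: long plugs go there
- divider (a joint): position of the cross divider along tray y (m), 0 = mid-tray, + = away from the blue end, range -0.07 to 0.07; divider 6 thick, top 56 above the table, with two white runners to 63 over the side walls; held by about 2.5 N of friction. The blue compartment is 0.122 + value long, the other 0.122 - value
- divider_tab (a point): top centre of the orange grip tab on the divider: 40 (tray x) by 10 (tray y), standing from 56 to 84 above the table; moves with the divider
- gouache_red: paint pot with red band, 36 diameter, 41 high, bystander; origin under its centre
- gouache_blue: paint pot with blue band, 36 diameter, 41 high, bystander; origin under its centre
- rim_0 (a point): centre of the front face of the blue rim of sleeve_0; moves with the sleeve; equal to coupling_0 when the sleeve is home
- rim_1 (a point): centre of the front face of the blue rim of sleeve_1; moves with the sleeve; equal to coupling_1 when the sleeve is home
- rim_2 (a point): centre of the front face of the blue rim of sleeve_2; moves with the sleeve; equal to coupling_2 when the sleeve is home
- sketchbook_1: open sketchbook, 148 x 260 x 14, fixed, bridging the gap between the two tables along the gap (it reaches out to about x = 0.49, y = -0.05); origin under its centre. Elsewhere a plug dropped between the tables is lost, so carry plugs across above it, for example over x = 0.45, y = -0.07
Mind the look-alikes: they are no part of the job. What is shaped like the short_2 but green is not meant.

How it is judged (in metres and radians):
On the way, in this order (a step that is already met when the one before it is completed fails the run):
1. the divider stands where the blue compartment takes a long plug (129 mm) and the other a short one (79 mm) (value of joint divider between 0.009 and 0.041 m), for 0.2 s.
2. a coupling's sleeve is pushed back (value of joint any of sleeve_0, sleeve_1, sleeve_2 above 0.006 m).
At the end, for the whole second after the job is handed in: The divider is 9 to 41 mm from mid-tray away from the blue end; all three sleeves are home (within 2 mm); every plug present lies level (within 0.12 rad) on the tray floor (centre 37 to 46 mm above the table) at rest, the long ones in the blue-ended compartment, the short ones in the other (all of step 1 and value of joint each of sleeve_0, sleeve_1, sleeve_2 below 0.002 m and x of long_1 in the frame of tray between -0.06 and 0.06 m and y of long_1 in the frame of tray between -0.125 and 0 m and height (world z) of long_1 between 0.037 and 0.046 m and angle between long_1's own x axis and vertical between 1.45 and 1.69 rad and linear speed of each of long_1, long_2, short_1, short_2 below 0.02 m/s and x of long_2 in the frame of tray between -0.06 and 0.06 m and y of long_2 in the frame of tray between -0.125 and 0 m and height (world z) of long_2 between 0.037 and 0.046 m and angle between long_2's own x axis and vertical between 1.45 and 1.69 rad and x of short_1 in the frame of tray between -0.06 and 0.06 m and y of short_1 in the frame of tray between 0 and 0.125 m and height (world z) of short_1 between 0.037 and 0.046 m and angle between short_1's own x axis and vertical between 1.45 and 1.69 rad and x of short_2 in the frame of tray between -0.06 and 0.06 m and y of short_2 in the frame of tray between 0 and 0.125 m and height (world z) of short_2 between 0.037 and 0.046 m and angle between short_2's own x axis and vertical between 1.45 and 1.69 rad); the robot touches nothing.
It fails at once if a paint pot is moved by more than 30 mm (distance of any of gouache_red, gouache_blue from where it was at the start of the episode above 0.03 m).
It fails at once if a plug is dragged out of a locked coupling by force, its sleeve still home ((x of long_1 in the frame of coupling_0 below -0.0305 m and distance between long_1 and rim_0 below 0.0325 m) or (x of long_1 in the frame of coupling_1 below -0.0305 m and distance between long_1 and rim_1 below 0.0325 m) or (x of long_1 in the frame of coupling_2 below -0.0305 m and distance between long_1 and rim_2 below 0.0325 m) or (x of long_2 in the frame of coupling_0 below -0.0305 m and distance between long_2 and rim_0 below 0.0325 m) or (x of long_2 in the frame of coupling_1 below -0.0305 m and distance between long_2 and rim_1 below 0.0325 m) or (x of long_2 in the frame of coupling_2 below -0.0305 m and distance between long_2 and rim_2 below 0.0325 m) or (x of short_1 in the frame of coupling_0 below -0.0305 m and distance between short_1 and rim_0 below 0.0325 m) or (x of short_1 in the frame of coupling_1 below -0.0305 m and distance between short_1 and rim_1 below 0.0325 m) or (x of short_1 in the frame of coupling_2 below -0.0305 m and distance between short_1 and rim_2 below 0.0325 m)).
Of long_1, long_2, short_1, short_2 only 3 to 4 are there at a start; the rules pass over those that are not, and their reading is None.
At some moment in a run one of short_2 may be knocked a few centimetres aside while the robot is not near it.
Once in a run the grip may slacken for a moment while it holds something.
It also fails if it takes over 210 s, if anything falls off the work surface, if the arm or the gripper's body presses on something with over 40 N, if the wrist force passes 120 N, or if a joint passes its speed limit or range.

## Working session

There is one attempt and no reset: what is moved stays moved. The work goes in short steps, Python scripts to look and compute and a shell command to move; the robot and the scene stay as the last step left them, time stands still between calls to the robot, and variables do not carry over. Pictures are saved under pics/ and viewed, about 12 in all and at most 16, crops included, and the job is handed in when it is done.

```bash
mkdir -p pics
cat > h.py <<'E'
import numpy as np, cv2
from rig import bot, vision
def snap(n,f): 
    im=vision.capture(n); cv2.imwrite('pics/'+f,im[:,:,::-1]); return im
E
python3 - <<'E'
from h import *
a=snap('scene','s0.png');b=snap('side','d0.png');
print(bot.read_state(),bot.grip_depth)
for n in('scene','side','wrist'):print(vision.camera_info(n))
E
```

```text
{'time_s': 0.1, 'joint_positions': array([-8.75185582e+01,  3.02749385e+01,  8.21472289e+01, -2.13119889e-03,
        6.76895717e+01, -1.02268325e+01]), 'qvel': array([-0.0226341 , -0.16293315, -0.14498849, -0.0051291 , -0.02642079,
        0.00486739]), 'tau': array([-5.37683331e-05, -4.40986061e+01, -1.77151144e+01,  6.35189912e-02,
        5.34148165e-02, -3.87946579e-05]), 'position': array([ 0.13748252, -0.6089588 ,  0.18566571]), 'tcp_rot': array([[ 9.75499690e-01,  2.20000776e-01, -1.18815713e-04],
       [ 2.20000586e-01, -9.75497797e-01,  1.94689503e-03],
       [ 3.12413950e-04, -1.92533502e-03, -9.99998098e-01]]), 'force': array([ 0.72394468, -0.38254935, -0.91277957]), 'moment': array([ 0.03945202, -0.0591872 , -0.00186483]), 'opening': 0.997085102949965} -0.0187
{'intrinsics': array([[490.89649865,   0.        , 313.09746522],
       [  0.        , 490.89649865, 240.0986917 ],
       [  0.        ,   0.        ,   1.        ]]), 'camera_from_world': array([[-0.89557819, -0.44473485,  0.01227287,  0.46815791],
       [ 0.2099277 , -0.3980956 ,  0.8930007 , -0.17633334],
 
[... 380 characters left out ...]
  [-0.05664282, -0.66367519,  0.7458732 ,  0.02996259],
       [ 0.03266181,  0.74544096,  0.66577097, -1.35415328],
       [ 0.        ,  0.        ,  0.        ,  1.        ]])}
{'intrinsics': array([[413.97158625,   0.        , 315.55230213],
       [  0.        , 413.97158625, 239.83768175],
       [  0.        ,   0.        ,   1.        ]]), 'mount': array([[ 9.81550263e-05,  9.57833578e-01,  2.87323558e-01,
         7.84870821e-02],
       [ 9.99999933e-01,  7.06244955e-06, -3.65162090e-04,
         5.36445141e-04],
       [-3.51793719e-04,  2.87323575e-01, -9.57833513e-01,
        -1.97562880e-01],
       [ 0.00000000e+00,  0.00000000e+00,  0.00000000e+00,
         1.00000000e+00]])}
```

View pics/s0.png

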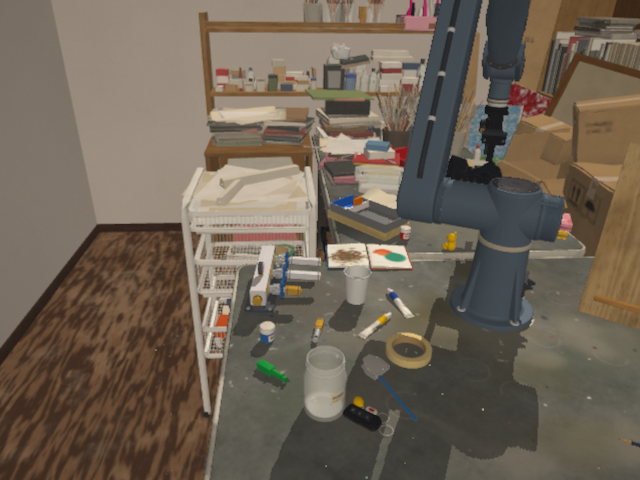

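View pics/d0.png

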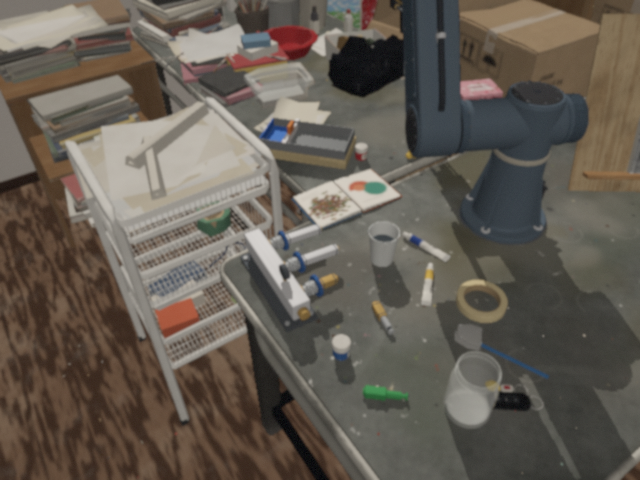

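The scene view shows the manifold at (265,275) with three plugs, a loose brass plug at (318,328), the green decoy at (270,370) and the tray at (370,220). The side view shows the tray at (305,140), with the blue end to the left.

Run:
```python
from h import *
a=cv2.imread('pics/s0.png');b=cv2.imread('pics/d0.png')
def c(im,x,y,w,h):return cv2.resize(im[y:y+h,x:x+w],(400,300),interpolation=cv2.INTER_CUBIC)
cv2.imwrite('pics/c0.png',np.vstack([np.hstack([c(a,235,235,100,75),c(b,235,210,120,90)]),np.hstack([c(a,320,185,100,75),c(b,255,100,120,90)])]))
```

```text
(no output)
```

View pics/c0.png

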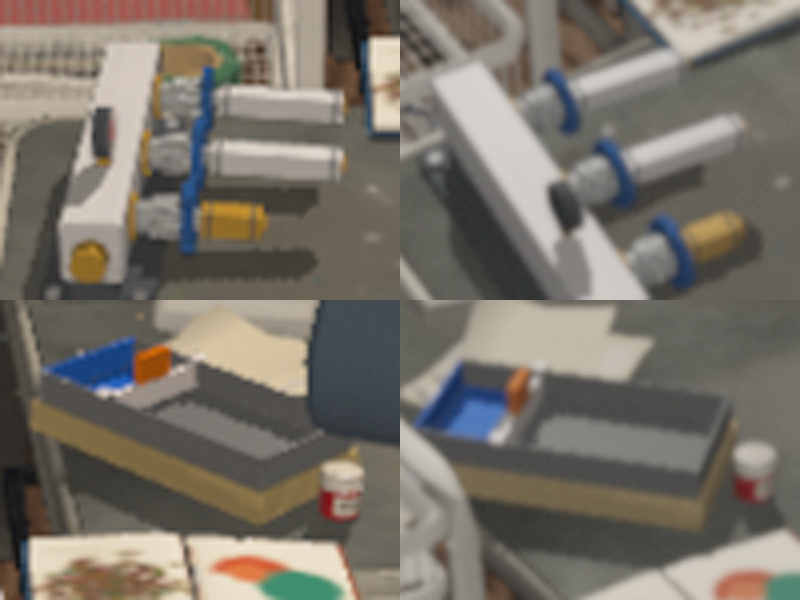

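```bash
cat >> h.py <<'E'
def ray(n,px,st=None):
    i=vision.camera_info(n);K=i['intrinsics']
    v=np.array([(px[0]-K[0,2])/K[0,0],-(px[1]-K[1,2])/K[1,1],-1.])
    if n=='wrist':
        T=np.eye(4);T[:3,:3]=st['tcp_rot'];T[:3,3]=st['position'];T=T@i['mount']
    else: T=np.linalg.inv(i['camera_from_world'])
    d=T[:3,:3]@v; return T[:3,3],d/np.linalg.norm(d)
def tri(*rs):
    A=sum(np.eye(3)-np.outer(d,d) for o,d in rs);b=sum((np.eye(3)-np.outer(d,d))@o for o,d in rs)
    p=np.linalg.solve(A,b);e=max(np.linalg.norm((np.eye(3)-np.outer(d,d))@(p-o)) for o,d in rs)
    return p,e
def at_z(r,z): o,d=r; return o+d*(z-o[2])/d[2]
E
python3 - <<'E'
from h import *
np.set_printoptions(precision=4,suppress=True)
P=dict(rim0=((287,260.5),(283.6,240)),rim1=((284.5,275),(299.8,261.6)),rim2=((282,289.5),(316.6,285.6)),
end0=((320.8,261.5),(318.4,229.5)),end1=((321,275.7),(337.6,248.4)),end2=((301.7,290),(337.6,277.5)),
tab=((358,198),(290.4,121.9)),nearR=((385.5,227.5),(345,152.5)),blueBack=((353.7,194.5),(273,118.9)),blueFront=((330,203),(258.6,139)),
redtop=((405.5,227),(361.5,146.5)),loosea=((321,320),(375,304)),looseb=((316,340),(391,334)),bluepot=((267,325),(342,341)),cup=((357,268),(384,228)))
for k,(s,d) in P.items(): print(k,*tri(ray('scene',s),ray('side',d)))
E
```

```text
rim0 [0.5564 0.1009 0.0468] 0.0012390444987440514
rim1 [0.5224 0.1753 0.0474] 0.001758092833504711
rim2 [0.4897 0.2491 0.0502] 0.00021974318048618692
end0 [0.471  0.0595 0.0414] 0.003068018547060586
end1 [0.4332 0.1348 0.0458] 0.001224173465531215
end2 [0.4429 0.2294 0.0507] 0.0008119260260950279
tab [ 0.5233 -0.3629  0.0833] 0.0019303759694748153
nearR [ 0.3754 -0.2398  0.05  ] 0.0013924534133576791
blueBack [ 0.5739 -0.4426  0.0553] 0.003071696713645932
blueFront [ 0.6175 -0.326   0.0567] 0.0007164485293513647
redtop [ 0.3217 -0.2823  0.0429] 0.0020492824814559996
loosea [0.3663 0.2734 0.0096] 0.0016075217537457162
looseb [0.3445 0.3493 0.0068] 0.0035975302006131054
bluepot [0.4506 0.3886 0.0428] 0.0001924922576249754
cup [0.3304 0.1331 0.0977] 0.00011738846985148879
```

```bash
cat >> h.py <<'E'
from scipy.spatial.transform import Rotation as R
def go(x,y,z,yaw,tilt=0):
    "delta in tool frame to reach TCP x,y,z; tool y at yaw deg, z down; tilt about tool y (deg)"
    s=bot.read_state();T=s['tcp_rot'];a=np.radians(yaw)
    yy=np.array([np.cos(a),np.sin(a),0]);zz=np.array([0,0,-1.]);G=np.c_[np.cross(yy,zz),yy,zz]@R.from_euler('y',tilt,degrees=True).as_matrix()
    d=T.T@(np.array([x,y,z])-s['position'])*1000
    print('go',d.round(1),R.from_matrix(T.T@G).as_rotvec(degrees=True).round(2))
E
python3 -c "
from h import *
go(0.523,-0.363,0.2,-19.6)"
```

```text
go [ 430.2 -155.1  -13.9] [ -0.09  -0.07 -57.69]
```

```bash
python3 -m jog '[[[430,-155,-14],[0,0,-57.7],0],[[430,-155,-14],[0,0,-57.7],0],[[430,-155,-14],[0,0,-57.7],0],[[430,-155,-14],[0,0,-57.7],0],[[430,-155,-14],[0,0,-57.7],0],[[430,-155,-14],[0,0,-57.7],0],[[430,-155,-14],[0,0,-57.7],0],[[430,-155,-14],[0,0,-57.7],0],[[430,-155,-14],[0,0,-57.7],0],[[430,-155,-14],[0,0,-57.7],0],[[430,-155,-14],[0,0,-57.7],0],[[430,-155,-14],[0,0,-57.7],0]]'
python3 -m jog '[[[0,0,0],[0,0,0],0],[[0,0,0],[0,0,0],0],[[0,0,0],[0,0,0],0]]'
python3 -c "
from h import *
s=bot.read_state();print(s['position'],s['joint_positions'].round(1));snap('wrist','w1.png')
go(0.523,-0.363,0.2,-19.6)"
```

```text
time_s: 1.1
position: [0.5289, -0.3587, 0.2004]
tcp_rot: [[0.329, 0.944, 0.004], [0.944, -0.329, 0.002], [0.003, 0.003, -1.0]]
force: [-0.9, -0.6, -0.7]
opening: 1.002
time_s: 1.35
position: [0.5215, -0.3645, 0.2001]
tcp_rot: [[0.337, 0.942, -0.001], [0.942, -0.337, 0.001], [0.0, -0.001, -1.0]]
force: [0.1, -0.9, 0.7]
opening: 0.999
[ 0.52154196 -0.36449819  0.20008573] [-45.   30.4  79.4  -0.   70.3 -25.3]
go [2.2 0.9 0.2] [-0.06 -0.   -0.11]
```

View pics/w1.png

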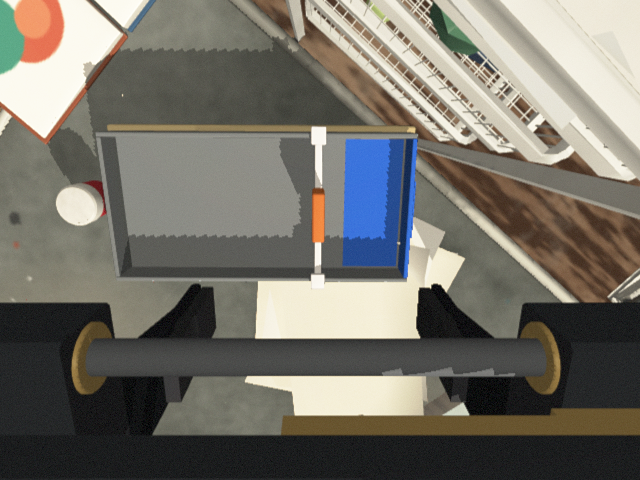

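The wrist view shows the tab at (318,215), the tray rim corners at (418,136), (407,280), (98,134) and (117,280), and the red pot at (80,204).

```bash
python3 -c "
from h import *
s=bot.read_state()
np.set_printoptions(precision=4,suppress=True)
print('tab2',tri(ray('wrist',(318,215),s),ray('scene',(358,198)),ray('side',(290.4,121.9))))
print('tab',at_z(ray('wrist',(318,215),s),.084))
c=[at_z(ray('wrist',p,s),.058) for p in ((418,136),(407,280),(98,134),(117,280))]
print(*c,'cen',sum(c)/4)
v=c[2]+c[3]-c[0]-c[1];w=c[0]+c[2]-c[1]-c[3];print(np.linalg.norm(v)/2,np.linalg.norm(w)/2,np.degrees(np.arctan2(v[1],v[0])),np.degrees(np.arctan2(w[1],w[0])))
print('red',at_z(ray('wrist',(80,204),s),.041))
"
```

```text
tab2 (array([ 0.5236, -0.3618,  0.0838]), np.float64(0.0022029584312535573))
tab [ 0.5244 -0.3614  0.084 ]
[ 0.6191 -0.3332  0.058 ] [ 0.5767 -0.4491  0.058 ] [ 0.3797 -0.2458  0.058 ] [ 0.3355 -0.3629  0.058 ] cen [ 0.4778 -0.3478  0.058 ]
0.25549062224850266 0.12421828475092854 160.14124348572284 69.59631767567059
red [ 0.3278 -0.2913  0.041 ]
```

```bash
python3 -c "
from h import *
go(0.524,-0.3615,0.064,-20)"
```

```text
go [  4.    1.4 136.2] [-0.06 -0.    0.29]
```

```bash
python3 -m jog '[[[4,1.4,60],[0,0,0.3],0],[[4,1.4,110],[0,0,0.3],0],[[4,1.4,136],[0,0,0.3],0],[[4,1.4,136],[0,0,0.3],0],[[4,1.4,136],[0,0,0.3],1],[[4,1.4,136],[0,0,0.3],1],[[4,1.4,136],[0,0,0.3],1],[[4,1.4,136],[0,0,0.3],1],[[4,1.4,136],[0,0,0.3],1],[[4,1.4,136],[0,0,0.3],1],[[4,1.4,136],[0,0,0.3],1],[[4,1.4,136],[0,0,0.3],1]]'
```

```text
time_s: 2.4
position: [0.5258, -0.3607, 0.0652]
tcp_rot: [[0.34, 0.94, 0.001], [0.94, -0.34, -0.001], [-0.0, 0.001, -1.0]]
force: [0.4, -0.9, -0.4]
opening: 0.479
```

```bash
python3 -m jog '[[[0,0,0],[0,0,0],1],[[0,0,0],[0,0,0],1],[[0,0,0],[0,0,0],1],[[0,0,0],[0,0,0],1],[[0,0,0],[0,0,0],1],[[0,0,0],[0,0,0],1],[[0,0,0],[0,0,0],1],[[0,0,0],[0,0,0],1],[[0,0,0],[0,0,0],1]]'
```

```text
time_s: 3.15
position: [0.5256, -0.3606, 0.0645]
tcp_rot: [[0.34, 0.94, -0.0], [0.94, -0.34, -0.0], [-0.0, -0.0, -1.0]]
force: [0.7, -0.0, 0.0]
opening: 0.005
```

```bash
python3 -c "
from h import *
snap('wrist','w2.png')"
```

```text
(no output)
```

View pics/w2.png

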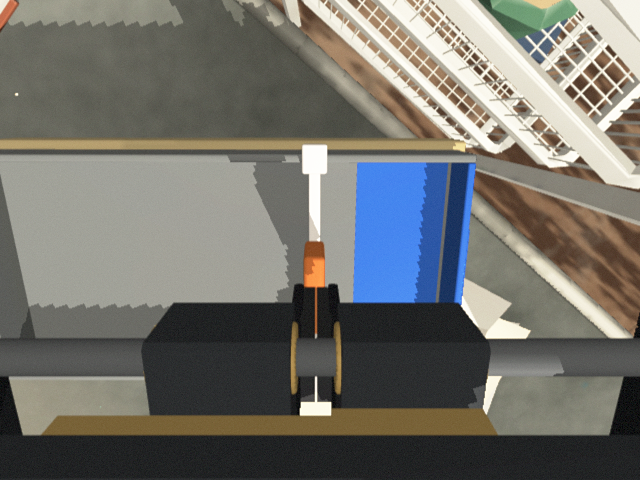

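The tab is visible at (314,265), directly between the fingers, but the opening reads almost shut. I'll test this by sliding toward tray +y.

```bash
python3 -m jog '[[[0,-10,0],[0,0,0],1],[[0,-20,0],[0,0,0],1],[[0,-20,0],[0,0,0],1],[[0,-20,0],[0,0,0],1]]'
python3 -c "
from h import *
im=snap('wrist','w3.png').astype(int)
m=(im[:,:,0]>150)&(im[:,:,1]<140)&(im[:,:,2]<80);m[300:]=0;m[:200]=0
y,x=np.nonzero(m);print(len(x),np.median(x),x.min(),x.max(),y.min(),y.max())"
```

```text
time_s: 3.53
position: [0.5067, -0.3538, 0.0646]
tcp_rot: [[0.341, 0.94, 0.0], [0.94, -0.341, 0.0], [0.0, 0.0, -1.0]]
force: [-0.3, -0.4, 0.1]
opening: 0.004
230 349.0 347 367 257 299
```

View pics/w3.png

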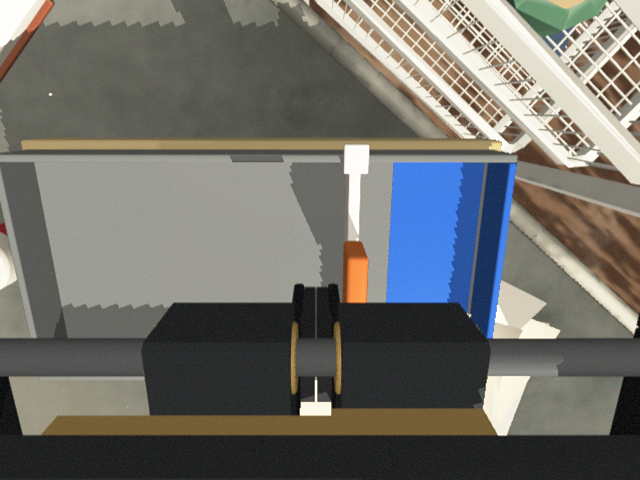

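```bash
python3 -c "
from h import *
a=snap('scene','s4.png')[:,:,::-1];b=snap('side','d4.png')[:,:,::-1]
def c(im,x,y,w,h):return cv2.resize(im[y:y+h,x:x+w],(400,480),interpolation=cv2.INTER_CUBIC)
cv2.imwrite('pics/c4.png',np.hstack([c(a,320,135,75,90),c(b,260,70,75,90)]))
for n in('scene','side'):
  M=vision.camera_info(n);p=M['camera_from_world']@np.r_[bot.read_state()['position'],1];q=M['intrinsics']@np.array([p[0],-p[1],-p[2]]);print(n,q[:2]/q[2])"
```

```text
scene [361.25619763 203.96837377]
side [295.9705999  129.31789569]
```

View pics/c4.png

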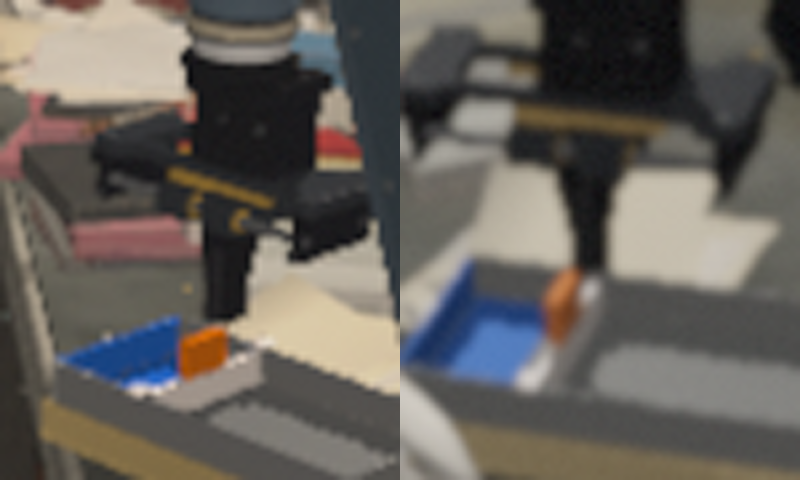

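```bash
python3 -c "
from h import *
print(tri(ray('scene',(362.7,196)),ray('side',(295.6,121.5))),bot.read_state()['position'])
print(tri(ray('scene',(358,198)),ray('side',(290.4,121.9))))"
```

```text
(array([ 0.50654833, -0.35771731,  0.09183372]), np.float64(0.002653598210096332)) [ 0.50748711 -0.35431727  0.06473939]
(array([ 0.52333101, -0.36289693,  0.08334891]), np.float64(0.0019303759694748153))
```

```bash
python3 -m jog '[[[0,10,0],[0,0,0],1],[[0,20,0],[0,0,0],1],[[0,20,0],[0,0,0],1],[[0,20,0],[0,0,0],1],[[0,20,3],[0,0,0],1],[[0,20,6],[0,0,0],1],[[0,20,6],[0,0,0],1]]'
for i in 1 2 3 4; do python3 -m jog '[[[0,0,1],[0,0,0],1],[[0,0,2],[0,0,0],1],[[0,0,2],[0,0,0],1]]' | grep -E 'pos|force'; done
```

```text
time_s: 4.27
position: [0.5246, -0.3598, 0.0576]
tcp_rot: [[0.34, 0.94, -0.002], [0.94, -0.34, 0.002], [0.001, -0.002, -1.0]]
force: [-0.2, -0.1, -0.3]
opening: 0.005
position: [0.5253, -0.3605, 0.0564]
force: [-0.5, 0.6, 0.2]
position: [0.5254, -0.3605, 0.0544]
force: [0.3, 0.1, -0.3]
position: [0.5254, -0.3604, 0.0523]
force: [-0.8, -0.6, 0.0]
position: [0.5254, -0.3604, 0.0503]
force: [-0.1, 0.2, -0.7]
```

```bash
for i in 1 2 3 ; do python3 -m jog '[[[0,0,1],[0,0,0],1],[[0,0,2],[0,0,0],1],[[0,0,2],[0,0,0],1]]' | grep -E 'pos|force'; done
```

```text
position: [0.5256, -0.3606, 0.0485]
force: [0.3, 0.1, 0.2]
position: [0.526, -0.3608, 0.0484]
force: [-1.6, 1.5, 8.5]
position: [0.5274, -0.3614, 0.0483]
force: [-1.2, 2.7, 16.4]
```

The tip touched the tab top (z=0.084) with the reported TCP at 0.0484. The real fingertips therefore sit about 35.6 mm behind the reported TCP, which matches both image estimates. I'll correct for that from here on.

```bash
python3 - <<'E'
s=open('h.py').read()
s=s.replace("d=T.T@(np.array([x,y,z])-s['position'])*1000","d=T.T@(np.array([x,y,z])+G@[0,0,.0356]-s['position'])*1000").replace('reach TCP','reach true TIP (35.6 mm behind TCP)')
open('h.py','w').write(s)
E
python3 -m jog '[[[0,0,-20],[0,0,0],0.5],[[0,0,-20],[0,0,0],0.5],[[0,0,-20],[0,0,0],0.5],[[0,0,-20],[0,0,0],0.5],[[0,0,-20],[0,0,0],0.5],[[0,0,-20],[0,0,0],0.5],[[0,0,-20],[0,0,0],0.5],[[0,0,-20],[0,0,0],0.5]]'
python3 -c "
from h import *
go(0.524,-0.3615,0.064,-20)"
```

```text
time_s: 6.68
position: [0.5253, -0.3603, 0.0639]
tcp_rot: [[0.34, 0.94, -0.001], [0.94, -0.34, 0.001], [0.0, -0.001, -1.0]]
force: [-0.6, 0.1, 0.5]
opening: 0.475
go [-1.5 -0.8 35.5] [-0.06 -0.03  0.1 ]
```

```bash
python3 -m jog '[[[0,0,18],[0,0,0],0.5],[[0,0,35],[0,0,0],0.5],[[0,0,35],[0,0,0],1],[[0,0,35],[0,0,0],1],[[0,0,35],[0,0,0],1],[[0,0,35],[0,0,0],1],[[0,0,35],[0,0,0],1],[[0,0,35],[0,0,0],1],[[0,0,35],[0,0,0],1],[[0,0,35],[0,0,0],1],[[0,0,35],[0,0,0],1]]'
python3 -m jog '[[[0,-10,0],[0,0,0],1],[[0,-25,0],[0,0,0],1],[[0,-45,0],[0,0,0],1],[[0,-65,0],[0,0,0],1],[[0,-72,0],[0,0,0],1],[[0,-72,0],[0,0,0],1],[[0,-72,0],[0,0,0],1],[[0,-72,0],[0,0,0],1]]'
python3 -m jog '[[[0,0,0],[0,0,0],0.5],[[0,0,0],[0,0,0],0.5],[[0,0,0],[0,0,0],0.5],[[0,0,0],[0,0,0],0.5],[[0,0,0],[0,0,0],0.5],[[0,0,0],[0,0,0],0.5],[[0,0,-40],[0,0,0],0.5],[[0,0,-80],[0,0,0],0.5],[[0,0,-120],[0,0,0],0.5],[[0,0,-160],[0,0,0],0.5],[[0,0,-160],[0,0,0],0.5],[[0,0,-160],[0,0,0],0.5]]'
python3 -c "
from h import *
a=snap('wrist','w5.png').astype(int);m=(a[:,:,0]>150)&(a[:,:,1]<140)&(a[:,:,2]<80);m[280:]=0;m[:100]=0
y,x=np.nonzero(m);print(len(x),x.min(),x.max(),y.min(),y.max())
s=bot.read_state();t=at_z(ray('wrist',(np.median(x),(y.min()+y.max())/2),s),.084);print(t,(t-[.477,-.346,0])[:2]@[-.94,.341])
go(0.36,0.293,0.17,16)
go(0.36,0.293,0.17,16-180)"
```

```text
time_s: 7.6
position: [0.5261, -0.361, 0.0304]
tcp_rot: [[0.34, 0.94, 0.001], [0.94, -0.34, -0.001], [-0.001, 0.002, -1.0]]
force: [-0.2, 0.8, 3.9]
opening: 0.111
time_s: 8.27
position: [0.4575, -0.3359, 0.0297]
tcp_rot: [[0.34, 0.94, -0.001], [0.94, -0.34, 0.001], [0.0, -0.002, -1.0]]
force: [-2.4, 1.0, 6.1]
opening: 0.115
time_s: 9.27
position: [0.4593, -0.3375, 0.1925]
tcp_rot: [[0.34, 0.94, 0.005], [0.94, -0.34, -0.005], [-0.003, 0.006, -1.0]]
force: [-1.0, 0.5, -1.2]
opening: 0.498
1197 0 318 100 270
[ 0.35190013 -0.26675274  0.084     ] 0.1446171898836482
go [ 558.3 -306.3   55. ] [  0.07   0.07 -35.89]
go [ 558.3 -306.3   55. ] [ 9.0000e-02 -9.0000e-02  1.4411e+02]
```

The tab was gripped at 10 mm and moved 71 mm, which puts the divider at about +22 mm. Next is a hover above the loose plug.

```bash
python3 -m jog '[[[558,-306,5],[0,0,-35.9],0.2],[[558,-306,5],[0,0,-35.9],0.2],[[558,-306,5],[0,0,-35.9],0.2],[[558,-306,5],[0,0,-35.9],0.2],[[558,-306,5],[0,0,-35.9],0.2],[[558,-306,5],[0,0,-35.9],0.2],[[558,-306,5],[0,0,-35.9],0.2],[[558,-306,5],[0,0,-35.9],0.2],[[558,-306,5],[0,0,-35.9],0.2],[[558,-306,5],[0,0,-35.9],0.2],[[558,-306,5],[0,0,-35.9],0.2],[[558,-306,5],[0,0,-35.9],0.2]]'
python3 -c "
from h import *
go(0.36,0.293,0.22,16)"
```

```text
time_s: 10.32
position: [0.3785, 0.1596, 0.184]
tcp_rot: [[-0.275, 0.961, -0.004], [0.961, 0.275, -0.001], [0.001, -0.004, -1.0]]
force: [0.8, -0.9, 0.3]
opening: 0.798
go [133.4  19.   -0.4] [-0.25 -0.04 -0.02]
```

```bash
python3 -m jog '[[[133,19,0],[0,0,0],0.2],[[133,19,0],[0,0,0],0.2],[[133,19,0],[0,0,0],0.2],[[133,19,0],[0,0,0],0.2],[[133,19,0],[0,0,0],0.2],[[133,19,0],[0,0,0],0.2],[[133,19,0],[0,0,0],0.2]]'
python3 -c "
from h import *
print(bot.read_state()['position']);snap('wrist','w6.png')"
```

```text
time_s: 10.9
position: [0.3618, 0.2894, 0.1846]
tcp_rot: [[-0.275, 0.961, -0.003], [0.961, 0.275, -0.002], [-0.001, -0.003, -1.0]]
force: [0.7, -0.8, 0.3]
opening: 0.804
[0.36177429 0.28937226 0.18456712]
```

View pics/w6.png

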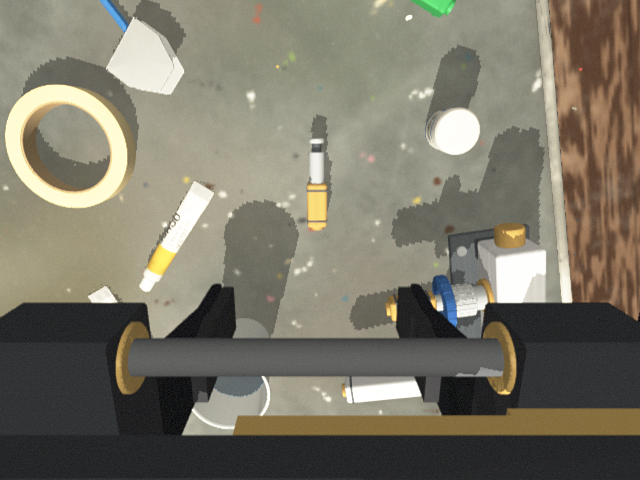

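The loose brass plug's body runs from (317,185) to (316,228), with the nose up to (317,139). Coupling_2 is at (445,298), with the short plug's rear at (388,309).

```bash
python3 -c "
from h import *
np.set_printoptions(precision=4,suppress=True)
s=bot.read_state()
a=at_z(ray('wrist',(317.3,184.5),s),.018);b=at_z(ray('wrist',(316.8,229),s),.018);n=at_z(ray('wrist',(317,139),s),.010)
print(a,b,n,np.linalg.norm(a-b),(a+b)/2,np.degrees(np.arctan2(*(n-b)[1::-1])))
w=ray('wrist',(317,206),s)
print(tri(w,ray('scene',(319.5,327)),ray('side',(380,315))))
c=(a+b)/2
go(c[0],c[1],0.006,16)"
```

```text
[0.3572 0.3087 0.018 ] [0.368  0.2694 0.018 ] [0.3463 0.3458 0.01  ] 0.04073751126886078 [0.3626 0.289  0.018 ] 105.82430033549093
(array([ 0.3613,  0.2893, -0.0018]), np.float64(0.006459587954572278))
go [ -0.1   0.8 214.5] [-0.13  0.05 -0.11]
```

```bash
python3 -m jog '[[[0,0.8,40],[0,0,0],0.5],[[0,0.8,80],[0,0,0],0.5],[[0,0.8,120],[0,0,0],0.5],[[0,0.8,160],[0,0,0],0.5],[[0,0.8,195],[0,0,0],0.5],[[0,0.8,213],[0,0,0],0.5],[[0,0.8,213],[0,0,0],0.5],[[0,0.8,213],[0,0,0],0.5]]'
python3 -m jog '[[[0,0,0],[0,0,0],1],[[0,0,0],[0,0,0],1],[[0,0,0],[0,0,0],1],[[0,0,0],[0,0,0],1],[[0,0,0],[0,0,0],1],[[0,0,0],[0,0,0],1],[[0,0,0],[0,0,0],1]]'
```

```text
time_s: 11.62
position: [0.3632, 0.2897, -0.0279]
tcp_rot: [[-0.273, 0.962, -0.003], [0.962, 0.273, -0.001], [-0.001, -0.003, -1.0]]
force: [-0.2, -0.2, 0.7]
opening: 0.504
time_s: 12.2
position: [0.3638, 0.2916, -0.0264]
tcp_rot: [[-0.276, 0.961, 0.002], [0.961, 0.276, 0.001], [0.0, 0.002, -1.0]]
force: [0.2, -0.6, 7.3]
opening: 0.206
```

Gripped at 17.9 mm. I'll lift, then cross above the sketchbook.

```bash
python3 -m jog '[[[0,0,-40],[0,0,0],1],[[0,0,-80],[0,0,0],1],[[0,0,-120],[0,0,0],1],[[0,0,-160],[0,0,0],1],[[0,0,-200],[0,0,0],1],[[0,0,-210],[0,0,0],1],[[0,0,-210],[0,0,0],1]]'
python3 -c "
from h import *
go(0.46,-0.07,0.2,-60);print(bot.read_state()['joint_positions'].round())"
```

```text
time_s: 12.78
position: [0.3656, 0.2926, 0.1864]
tcp_rot: [[-0.276, 0.961, 0.008], [0.961, 0.276, 0.004], [0.001, 0.009, -1.0]]
force: [0.1, -0.7, -1.5]
opening: 0.203
go [-374.6   -9.6   21.4] [ 0.39 -0.42 76.04]
[ 25.  18. 104.   0.  57.   9.]
```

```bash
python3 -m jog '[[[-375,-10,20],[0,0,76],1],[[-375,-10,20],[0,0,76],1],[[-375,-10,20],[0,0,76],1],[[-375,-10,20],[0,0,76],1],[[-375,-10,20],[0,0,76],1],[[-375,-10,20],[0,0,76],1],[[-375,-10,20],[0,0,76],1],[[-375,-10,20],[0,0,76],1],[[-375,-10,20],[0,0,76],1],[[-375,-10,20],[0,0,76],1],[[-375,-10,20],[0,0,76],1],[[-375,-10,20],[0,0,76],1]]'
python3 -c "
from h import *
go(0.399,-0.288,0.15,-110);print(bot.read_state()['joint_positions'].round())"
```

```text
time_s: 13.78
position: [0.4556, -0.0724, 0.1607]
tcp_rot: [[0.868, 0.497, -0.004], [0.497, -0.868, 0.002], [-0.003, -0.003, -1.0]]
force: [0.1, 0.4, -0.2]
opening: 0.198
go [-156.2  159.1   46.2] [-0.12  0.23 49.81]
[-23.  20. 106.   0.  54.  37.]
```

```bash
python3 -m jog '[[[-156,159,46],[0,0,49.8],1],[[-156,159,46],[0,0,49.8],1],[[-156,159,46],[0,0,49.8],1],[[-156,159,46],[0,0,49.8],1],[[-156,159,46],[0,0,49.8],1],[[-156,159,46],[0,0,49.8],1],[[-156,159,46],[0,0,49.8],1],[[-156,159,46],[0,0,49.8],1],[[-156,159,46],[0,0,49.8],1],[[-156,159,46],[0,0,49.8],1]]'
python3 -c "
from h import *
print(bot.read_state()['position']);snap('wrist','w7.png')
go(0.399,-0.288,0.041,-110)"
```

```text
time_s: 14.62
position: [0.4012, -0.286, 0.1161]
tcp_rot: [[0.943, -0.334, -0.001], [-0.334, -0.943, 0.001], [-0.002, -0.001, -1.0]]
force: [-0.3, 0.3, -0.3]
opening: 0.202
[ 0.40121409 -0.28604603  0.11612284]
go [ -1.6   2.6 110.9] [-0.04  0.06  0.46]
```

View pics/w7.png

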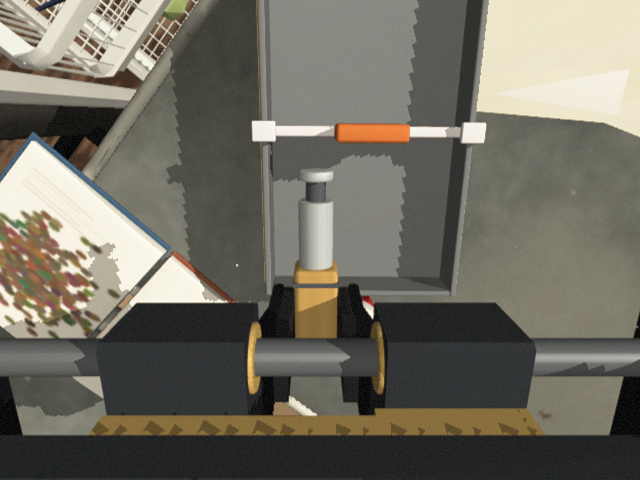

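The plug is held straight with its nose toward the divider. The tab is at (372,132), the end wall at row 279 and the side walls at columns 267 and 466.

```bash
python3 -c "
from h import *
s=bot.read_state();o=np.array([.477,-.346]);A=np.array([[.341,.94],[-.94,.341]])
for n,p,z in(('tab',(372,132),.084),('end',(360,279),.058),('L',(268,200),.058),('R',(466,200),.058),('nose',(316,174),.085)): print(n,(A@(at_z(ray('wrist',p,s),z)[:2]-o)).round(4))
print('tcp',A@(s['position'][:2]-o))"
```

```text
tab [-0.0001  0.0208]
end [0.     0.1163]
L [0.0598 0.0635]
R [-0.0644  0.0626]
nose [0.0298 0.0434]
tcp [0.03050281 0.09142986]
```

```bash
python3 -m jog '[[[-1.6,2.6,20],[0,0,0.4],1],[[-1.6,2.6,50],[0,0,0.4],1],[[-1.6,2.6,80],[0,0,0.4],1],[[-1.6,2.6,98],[0,0,0.4],1],[[-1.6,2.6,106],[0,0,0.4],1],[[-1.6,2.6,109],[0,0,0.4],1],[[-1.6,2.6,109],[0,0,0.4],1],[[-1.6,2.6,109],[0,0,0.4],1]]'
```

```text
time_s: 15.33
position: [0.3999, -0.2899, 0.0085]
tcp_rot: [[0.939, -0.344, 0.001], [-0.344, -0.939, -0.001], [0.002, 0.001, -1.0]]
force: [1.2, -0.2, -0.9]
opening: 0.203
```

```bash
python3 -m jog '[[[0,0,1.5],[0,0,0],1],[[0,0,3],[0,0,0],1],[[0,0,3],[0,0,0],1],[[0,0,3],[0,0,0],1]]'
python3 -m jog '[[[0,0,0],[0,0,0],0.7],[[0,0,0],[0,0,0],0.7],[[0,0,0],[0,0,0],0.7],[[0,0,0],[0,0,0],0.7],[[0,0,-30],[0,0,0],0.7],[[0,0,-70],[0,0,0],0.7],[[0,0,-110],[0,0,0],0.6],[[0,0,-150],[0,0,0],0.6],[[0,0,-180],[0,0,0],0.6],[[0,0,-180],[0,0,0],0.6]]'
python3 -c "
from h import *
print(bot.read_state()['position']);snap('wrist','w8.png')
go(0.43,0.05,0.22,-65.6)"
```

```text
time_s: 15.67
position: [0.3999, -0.2903, 0.0056]
tcp_rot: [[0.938, -0.345, 0.002], [-0.345, -0.938, -0.002], [0.002, 0.001, -1.0]]
force: [-0.2, 0.2, 6.2]
opening: 0.202
time_s: 16.5
position: [0.4022, -0.2929, 0.1906]
tcp_rot: [[0.939, -0.345, 0.009], [-0.345, -0.939, -0.01], [0.012, 0.006, -1.0]]
force: [1.2, -0.6, -0.4]
opening: 0.393
[ 0.40222864 -0.29286926  0.19064203]
go [ -90.5 -330.6    1.5] [  0.38  -0.3  -44.59]
```

View pics/w8.png

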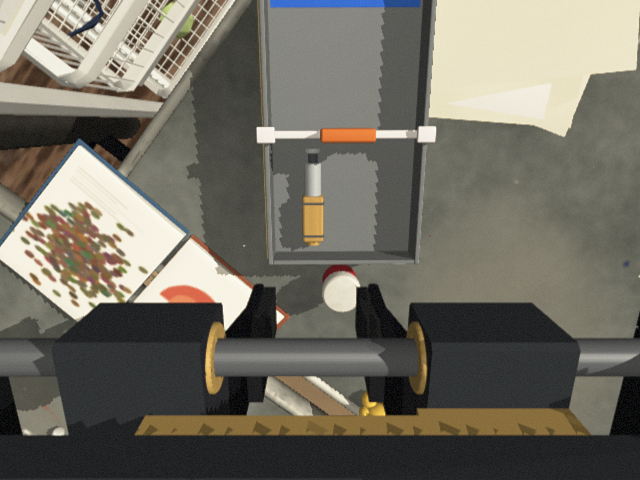

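The short plug lies flat in its compartment: body (313,215), divider (348,135). Now to the manifold.

```bash
python3 -c "
from h import *
go(0.468,0.151,0.2,-65.6)"
```

```text
go [ -89.8 -438.5   21. ] [  0.38  -0.3  -44.59]
```

```bash
python3 -m jog '[[[-90,-438,21],[0.4,-0.3,-44.6],0.3],[[-90,-438,21],[0.4,-0.3,-44.6],0.3],[[-90,-438,21],[0.4,-0.3,-44.6],0.3],[[-90,-438,21],[0.4,-0.3,-44.6],0.3],[[-90,-438,21],[0.4,-0.3,-44.6],0.3],[[-90,-438,21],[0.4,-0.3,-44.6],0.3],[[-90,-438,21],[0.4,-0.3,-44.6],0.3],[[-90,-438,21],[0.4,-0.3,-44.6],0.3],[[-90,-438,21],[0.4,-0.3,-44.6],0.3],[[-90,-438,21],[0.4,-0.3,-44.6],0.3],[[-90,-438,21],[0.4,-0.3,-44.6],0.3],[[-90,-438,21],[0.4,-0.3,-44.6],0.3]]'
python3 -m jog '[[[0,0,0],[0,0,0],0.3],[[0,0,0],[0,0,0],0.3],[[0,0,0],[0,0,0],0.3],[[0,0,0],[0,0,0],0.3]]'
python3 -c "
from h import *
s=bot.read_state();print(s['position'],s['joint_positions'].round());snap('wrist','w9.png')
go(0.468,0.151,0.2,-65.6)"
```

```text
time_s: 17.55
position: [0.4648, 0.1575, 0.1617]
tcp_rot: [[0.908, 0.418, -0.008], [0.418, -0.908, 0.008], [-0.004, -0.011, -1.0]]
force: [-0.1, -0.6, 1.1]
opening: 0.702
time_s: 17.88
position: [0.4655, 0.1512, 0.1632]
tcp_rot: [[0.912, 0.411, -0.007], [0.411, -0.911, 0.006], [-0.003, -0.008, -1.0]]
force: [0.1, 0.2, -0.0]
opening: 0.704
[0.46548303 0.15123908 0.16321315] [  5.  22. 102.   0.  56.  70.]
go [ 2.   1.2 -1. ] [-0.48  0.16 -0.13]
```

View pics/w9.png

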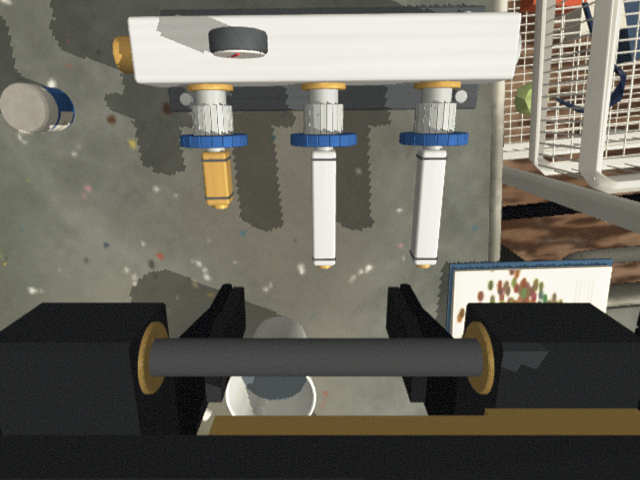

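The rims' front edges are at (213,146), (323,146) and (434,146). The plug bodies run (216,152)-(219,206), (324,152)-(324,264) and (432,152)-(425,264).

```bash
python3 -c "
from h import *
np.set_printoptions(precision=4,suppress=True)
s=bot.read_state()
r={}
for n,p,z in((2,(213.5,146.5),.074),(1,(323.5,146),.074),(0,(434,145.5),.074)): r[n]=at_z(ray('wrist',p,s),z);print('rim',n,r[n])
v=r[2]-r[0];print(np.linalg.norm(v),np.degrees(np.arctan2(v[1],v[0])))
for n,a,b in((2,(216,152),(219,206)),(1,(324,152),(324,264)),(0,(432.5,152),(424.5,264))):
  a=at_z(ray('wrist',a,s),.059);b=at_z(ray('wrist',b,s),.056);d=a-b;print('plug',n,a,b,np.linalg.norm(d),np.degrees(np.arctan2(d[1],d[0])))
print('tri1',tri(ray('wrist',(323.5,142),s),ray('scene',(284.5,275-7)),ray('side',(299.8,261.6-7))))
"
```

```text
rim 2 [0.4901 0.2385 0.074 ]
rim 1 [0.5211 0.1706 0.074 ]
rim 0 [0.5521 0.1027 0.074 ]
0.14929170195319272 114.56365000923707
plug 2 [0.4846 0.2385 0.059 ] [0.4475 0.2231 0.056 ] 0.040262783799234814 22.47613194198614
plug 1 [0.5165 0.1679 0.059 ] [0.438  0.1319 0.056 ] 0.08640431850738926 24.637853949984276
plug 0 [0.5484 0.0973 0.059 ] [0.4705 0.0605 0.056 ] 0.08623556255524886 25.336805461345055
tri1 (array([0.5228, 0.1722, 0.0672]), np.float64(0.0021617943473673748))
```

```bash
python3 -c "
from h import *
np.set_printoptions(precision=4,suppress=True)
s=bot.read_state()
R0=[at_z(ray('wrist',p,s),.05) for p in ((434,146),(323.5,146.3),(213.5,146.7))];
c=sum(R0)/3;v=R0[2]-R0[0];print(R0,np.linalg.norm(v),np.degrees(np.arctan2(v[1],v[0])))
"
```

```text
[array([0.5529, 0.0959, 0.05  ]), array([0.5194, 0.1696, 0.05  ]), array([0.4859, 0.2432, 0.05  ])] 0.16182663104657122 114.48784031807804
```

```bash
python3 -c "
from h import *
go(0.5383,0.0893,0.12,-65.5);go(0.5383,0.0893,0.045,-65.5)"
```

```text
go [40.9 87.  78.2] [-0.48  0.16 -0.23]
go [ 41.2  87.6 153.2] [-0.48  0.16 -0.23]
```

```bash
python3 -m jog '[[[20,40,20],[-0.5,0,-0.2],0.62],[[41,80,50],[-0.5,0,-0.2],0.62],[[41,87,78],[-0.5,0,-0.2],0.62],[[41,87,78],[-0.5,0,-0.2],0.62],[[41,87,78],[-0.5,0,-0.2],0.62],[[41,87,78],[-0.5,0,-0.2],0.62]]'
python3 -c "
from h import *
s=bot.read_state();print(s['position']);a=snap('wrist','w10.png')
go(0.5383,0.0893,0.045,-65.5)"
```

```text
time_s: 18.43
position: [0.538, 0.0903, 0.0849]
tcp_rot: [[0.91, 0.415, -0.003], [0.415, -0.91, -0.001], [-0.003, -0.0, -1.0]]
force: [0.5, -0.3, 0.7]
opening: 0.399
[0.53800325 0.09028566 0.08489315]
go [-0.6  1.3 76.5] [0.03 0.08 0.07]
```

View pics/w10.png

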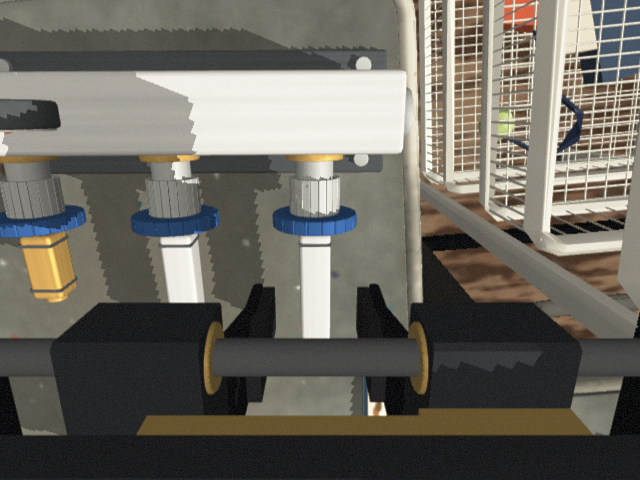

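Plug 0 is centred between the fingers (column 315, finger midpoint 316), and the rim is 16 mm ahead. I'll descend and push.

```bash
python3 -m jog '[[[0,0,30],[0,0,0],0.66],[[0,0,60],[0,0,0],0.66],[[0,0,76],[0,0,0],0.66],[[0,0,76],[0,0,0],0.66],[[0,0,76],[0,0,0],0.66]]'
for i in 1 2 3; do python3 -m jog '[[[2,0,0],[0,0,0],0.66],[[4,0,0],[0,0,0],0.66],[[4,0,0],[0,0,0],0.66]]'|grep -E 'pos|force|open'; done
```

```text
time_s: 18.9
position: [0.5385, 0.0914, 0.0102]
tcp_rot: [[0.909, 0.417, -0.001], [0.417, -0.909, -0.001], [-0.001, 0.001, -1.0]]
force: [1.6, 1.3, 0.4]
opening: 0.341
position: [0.5443, 0.0927, 0.0107]
force: [-0.1, 0.7, -0.9]
opening: 0.34
position: [0.545, 0.0939, 0.0091]
force: [-3.4, -1.3, 3.1]
opening: 0.34
position: [0.5477, 0.0954, 0.0086]
force: [-5.1, -2.7, 4.1]
opening: 0.343
```

```bash
for i in 1 2 3; do python3 -m jog '[[[2,0,0],[0,0,0],0.66],[[4,0,0],[0,0,0],0.66],[[4,0,0],[0,0,0],0.66]]'|grep -E 'pos|force|open'; done
```

```text
position: [0.5505, 0.0968, 0.0086]
force: [-5.6, -4.6, 4.9]
opening: 0.339
position: [0.5533, 0.0981, 0.0085]
force: [-6.8, -5.8, 5.3]
opening: 0.339
position: [0.5546, 0.0989, 0.0084]
force: [-10.3, -9.0, 8.4]
opening: 0.339
```

```bash
for i in 1 2; do python3 -m jog '[[[2,0,0],[0,0,0],0.66],[[4,0,0],[0,0,0],0.66],[[4,0,0],[0,0,0],0.66]]'|grep -E 'pos|force|open'; done
python3 -c "
from h import *
snap('wrist','w11.png')"
```

```text
position: [0.5543, 0.0989, 0.0083]
force: [-15.1, -13.7, 15.1]
opening: 0.341
position: [0.554, 0.0989, 0.0083]
force: [-21.2, -19.9, 19.0]
opening: 0.343
```

View pics/w11.png

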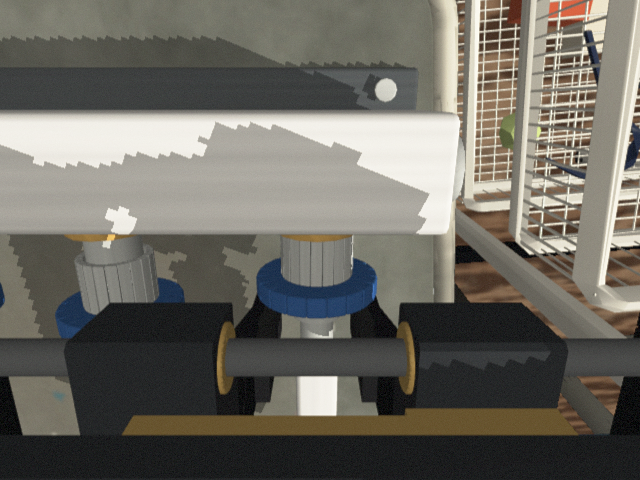

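The sleeve is fully back: the rim at (316,285) is against the coupling and the plug's nose is exposed below it. I'll let it spring home and grip the plug body.

```bash
python3 -m jog '[[[-10,0,0],[0,0,0],0.64],[[-20,0,0],[0,0,0],0.64],[[-30,0,0],[0,0,0],0.64],[[-45,0,0],[0,0,0],0.64],[[-54,0,0],[0,0,0],0.64],[[-54,0,4],[0,0,0],0.64],[[-54,0,4],[0,0,0],0.64]]'
python3 -m jog '[[[0,0,0],[0,0,0],1],[[0,0,0],[0,0,0],1],[[0,0,0],[0,0,0],1],[[0,0,0],[0,0,0],1],[[0,0,0],[0,0,0],1],[[0,0,0],[0,0,0],1]]'
```

```text
time_s: 21.53
position: [0.5192, 0.0816, 0.0045]
tcp_rot: [[0.909, 0.416, -0.001], [0.416, -0.909, -0.001], [-0.001, 0.001, -1.0]]
force: [0.7, -0.0, 0.8]
opening: 0.361
time_s: 22.03
position: [0.5195, 0.0816, 0.005]
tcp_rot: [[0.909, 0.416, -0.0], [0.416, -0.909, -0.001], [-0.001, 0.001, -1.0]]
force: [1.4, 0.3, -0.6]
opening: 0.198
```

```bash
python3 -m jog '[[[-2,0,0],[0,0,0],1],[[-5,0,0],[0,0,0],1],[[-5,0,0],[0,0,0],1]]'
python3 -m jog '[[[-15,0,0],[0,0,0],1],[[-30,0,0],[0,0,0],1],[[-45,0,0],[0,0,0],1],[[-45,0,0],[0,0,0],1],[[-45,0,-40],[0,0,0],1],[[-45,0,-80],[0,0,0],1],[[-45,0,-120],[0,0,0],1],[[-45,0,-160],[0,0,0],1],[[-45,0,-160],[0,0,0],1]]'
python3 -c "
from h import *
s=bot.read_state();print(s['joint_positions'].round());snap('wrist','w12.png');go(0.46,-0.07,0.2,-80)"
```

```text
time_s: 22.28
position: [0.5124, 0.0794, 0.0047]
tcp_rot: [[0.909, 0.416, -0.004], [0.416, -0.909, -0.001], [-0.004, -0.001, -1.0]]
force: [0.0, 0.7, -1.3]
opening: 0.206
time_s: 23.03
position: [0.4797, 0.0608, 0.1722]
tcp_rot: [[0.909, 0.417, 0.015], [0.417, -0.909, -0.003], [0.012, 0.009, -1.0]]
force: [1.2, 0.4, 0.6]
opening: 0.206
[ -6.  20. 104.  -0.  55.  59.]
go [-70.6 111.6   5. ] [ 0.3  -0.49 14.62]
```

View pics/w12.png

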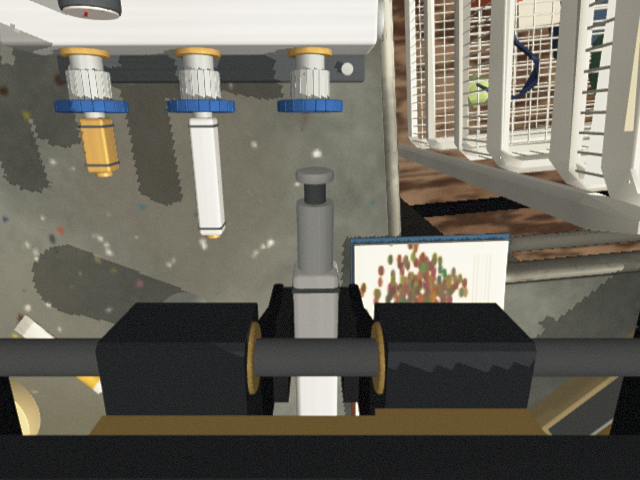

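Long plug 0 is held with its nose forward (316,175), and its sleeve is back home at (310,105). Before placing, I'll refine the tray's y centre from the earlier image w1, using the floor edges.

Run:
```python
from h import *
a=cv2.imread('pics/w1.png')
print('w1 row210 left',[(c,a[195:205,c].mean(0).astype(int).tolist()) for c in range(98,136,3)])
print('right',[(c,a[195:205,c].mean(0).astype(int).tolist()) for c in range(380,424,3)])
b=cv2.imread('pics/w8.png');print('w8',[(r,int(b[r,285:297].mean())) for r in range(236,268,2)])
```

```text
w1 row210 left [(98, [123, 137, 142]), (101, [109, 120, 133]), (104, [63, 66, 98]), (107, [135, 142, 142]), (110, [77, 80, 80]), (113, [76, 79, 78]), (116, [74, 78, 78]), (119, [75, 79, 78]), (122, [74, 81, 79]), (125, [134, 141, 140]), (128, [133, 140, 139]), (131, [133, 140, 139]), (134, [133, 140, 140])]
right [(380, [219, 115, 57]), (383, [219, 115, 57]), (386, [192, 101, 50]), (389, [145, 76, 39]), (392, [145, 76, 39]), (395, [145, 76, 39]), (398, [145, 75, 36]), (401, [87, 93, 92]), (404, [82, 44, 22]), (407, [79, 43, 21]), (410, [220, 115, 59]), (413, [209, 107, 54]), (416, [104, 118, 119]), (419, [108, 120, 120]), (422, [104, 117, 117])]
w8 [(236, 85), (238, 85), (240, 85), (242, 85), (244, 83), (246, 84), (248, 102), (250, 117), (252, 85), (254, 80), (256, 81), (258, 82), (260, 108), (262, 130), (264, 100), (266, 78)]
```

```bash
python3 -m jog '[[[-70,111,5],[0.3,-0.5,14.6],1],[[-70,111,5],[0.3,-0.5,14.6],1],[[-70,111,5],[0.3,-0.5,14.6],1],[[-70,111,5],[0.3,-0.5,14.6],1],[[-70,111,5],[0.3,-0.5,14.6],1]]'
```

```text
time_s: 23.5
position: [0.4554, -0.0712, 0.159]
tcp_rot: [[0.986, 0.169, -0.014], [0.169, -0.986, 0.002], [-0.013, -0.004, -1.0]]
force: [-0.7, 0.2, 0.4]
opening: 0.201
```

Run:
```python
from h import *
a=np.radians(-19.7);yy=np.array([np.cos(a),np.sin(a),0]);z=np.array([0,0,-1.])
s=dict(position=np.array([.52154,-.3645,.20009]),tcp_rot=np.c_[np.cross(yy,z),yy,z])
o=np.array([.477,-.346]);A=np.array([[.341,.94],[-.94,.341]])
for n,p,h in(('foot+',(124,200),.032),('top+in',(108.5,200),.058),('top+out',(105.5,200),.058),('foot-',(401,200),.032),('top-in',(409,200),.058),('top-out',(415,200),.058)): print(n,(A@(at_z(ray('wrist',p,s),h)[:2]-o)).round(4))
s=dict(position=np.array([.4022,-.2929,.1906]));x=np.array([.939,-.345,.012]);y=np.array([-.345,-.939,.006]);s['tcp_rot']=np.c_[x,y,np.cross(x,y)]
for n,p,h in(('foot+',(313,249),.032),('top+',(313,260),.058),('rear',(313,245),.041),('nose',(313,150),.041),('tab',(348,135),.084),('divtop',(300,133),.056)): print(n,(A@(at_z(ray('wrist',p,s),h)[:2]-o)).round(4))
```

```text
foot+ [0.0032 0.1228]
top+in [0.0084 0.1235]
top+out [0.0083 0.126 ]
foot- [ 0.0042 -0.1254]
top-in [ 0.0094 -0.1266]
top-out [ 0.0094 -0.1316]
foot+ [0.0252 0.1233]
top+ [0.0252 0.1249]
rear [0.0252 0.1168]
nose [0.0247 0.0351]
tab [-0.0004  0.0219]
divtop [0.0348 0.0211]
```

```bash
python3 -c "
from h import *
go(0.545,-0.343,0.15,-110);go(0.545,-0.343,0.0412,-110)"
```

```text
go [ 43.  283.2  42.9] [-0.04  0.8  29.73]
go [ 44.4 283.7 151.7] [-0.04  0.8  29.73]
```

```bash
python3 -m jog '[[[43,283,20],[0,0.8,29.7],1],[[43,283,20],[0,0.8,29.7],1],[[43,283,20],[0,0.8,29.7],1],[[43,283,20],[0,0.8,29.7],1],[[43,283,20],[0,0.8,29.7],1],[[43,283,20],[0,0.8,29.7],1],[[43,283,20],[0,0.8,29.7],1],[[43,283,43],[0,0.8,29.7],1],[[43,283,43],[0,0.8,29.7],1],[[43,283,43],[0,0.8,29.7],1],[[43,283,43],[0,0.8,29.7],1]]'
python3 -c "
from h import *
snap('wrist','w13.png');go(0.545,-0.343,0.0452,-110)"
```

```text
time_s: 24.42
position: [0.547, -0.338, 0.1152]
tcp_rot: [[0.942, -0.335, 0.001], [-0.335, -0.942, 0.002], [-0.0, -0.002, -1.0]]
force: [0.2, -0.3, -0.0]
opening: 0.203
go [ -0.9   5.2 106.4] [-0.07 -0.09  0.42]
```

View pics/w13.png

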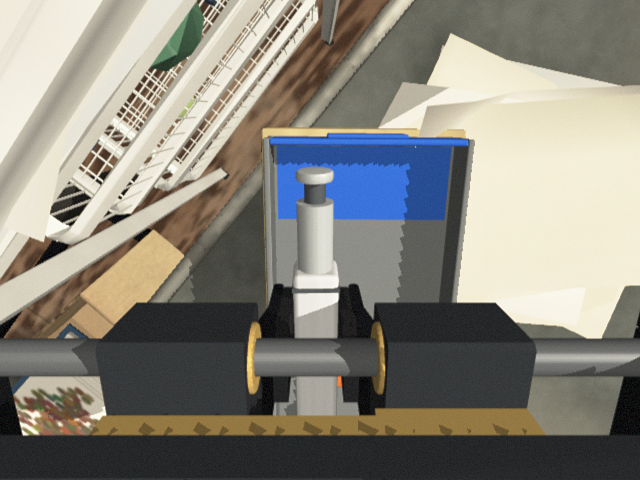

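The nose (315,175) points at the blue wall, between the side walls. Descending.

```bash
python3 -m jog '[[[-1,5,30],[0,0,0.4],1],[[-1,5,65],[0,0,0.4],1],[[-1,5,90],[0,0,0.4],1],[[-1,5,101],[0,0,0.4],1],[[-1,5,105],[0,0,0.4],1],[[-1,5,105],[0,0,0.4],1],[[-1,5,105],[0,0,0.4],1]]'
for i in 1 2; do python3 -m jog '[[[0,0,1.5],[0,0,0],1],[[0,0,3],[0,0,0],1],[[0,0,3],[0,0,0],1]]'|grep -E 'pos|force|open'; done
```

```text
time_s: 25.05
position: [0.5459, -0.3453, 0.0125]
tcp_rot: [[0.939, -0.343, 0.005], [-0.343, -0.939, -0.002], [0.005, 0.001, -1.0]]
force: [0.4, 0.6, 0.0]
opening: 0.206
position: [0.5452, -0.3452, 0.0089]
force: [-0.4, -0.8, 0.7]
opening: 0.204
position: [0.5452, -0.3454, 0.0055]
force: [0.7, -0.5, 3.9]
opening: 0.201
```

```bash
python3 -m jog '[[[0,0,0],[0,0,0],0.7],[[0,0,0],[0,0,0],0.7],[[0,0,0],[0,0,0],0.7],[[0,0,0],[0,0,0],0.7],[[0,0,-30],[0,0,0],0.7],[[0,0,-70],[0,0,0],0.7],[[0,0,-110],[0,0,0],0.62],[[0,0,-150],[0,0,0],0.62],[[0,0,-180],[0,0,0],0.62],[[0,0,-180],[0,0,0],0.62]]'
python3 -c "
from h import *
snap('wrist','w14.png')
for p in (.0,): go(0.5194-.0146,0.1696-.0066,0.15,-65.5)"
```

```text
time_s: 26.38
position: [0.5481, -0.3479, 0.1929]
tcp_rot: [[0.939, -0.343, 0.013], [-0.343, -0.939, -0.01], [0.016, 0.005, -1.0]]
force: [1.5, 0.0, 0.1]
opening: 0.374
go [-214.9 -464.5   71.3] [  0.4   -0.52 -44.58]
```

```bash
python3 -m jog '[[[-215,-464,20],[0.4,-0.5,-44.6],0.64],[[-215,-464,20],[0.4,-0.5,-44.6],0.64],[[-215,-464,20],[0.4,-0.5,-44.6],0.64],[[-215,-464,20],[0.4,-0.5,-44.6],0.64],[[-215,-464,20],[0.4,-0.5,-44.6],0.64],[[-215,-464,20],[0.4,-0.5,-44.6],0.64],[[-215,-464,20],[0.4,-0.5,-44.6],0.64],[[-215,-464,20],[0.4,-0.5,-44.6],0.64],[[-215,-464,20],[0.4,-0.5,-44.6],0.64],[[-215,-464,20],[0.4,-0.5,-44.6],0.64],[[-215,-464,20],[0.4,-0.5,-44.6],0.64],[[-215,-464,20],[0.4,-0.5,-44.6],0.64]]'
python3 -m jog '[[[0,-12,0],[0,0,0],0.64],[[0,0,0],[0,0,0],0.64]]' | grep pos
python3 -c "
from h import *
go(0.5048,0.1631,0.12,-65.5)"
```

```text
time_s: 27.43
position: [0.5008, 0.155, 0.1635]
tcp_rot: [[0.91, 0.415, -0.01], [0.415, -0.91, 0.006], [-0.007, -0.01, -1.0]]
force: [0.6, -0.6, -0.3]
opening: 0.362
position: [0.4986, 0.1574, 0.1634]
go [ 8.7 -1.6 79. ] [-0.68  0.48  0.42]
```

```bash
python3 -m jog '[[[8.7,-1.6,40],[-0.7,0.5,0.4],0.64],[[8.7,-1.6,79],[-0.7,0.5,0.4],0.64],[[8.7,-1.6,79],[-0.7,0.5,0.4],0.64],[[8.7,-1.6,79],[-0.7,0.5,0.4],0.64]]'
python3 -c "
from h import *
a=snap('wrist','w15.png').astype(int)
s=bot.read_state();print(s['position'])
m=(a[:,:,2]>100)&(a[:,:,0]<60);m[:,:240]=0;m[:,400:]=0;m[:150]=0
y,x=np.nonzero(m);print('rim',x.min(),x.max(),y.min(),y.max())
for r in (255,270,285): 
  w=np.nonzero(a[r,270:360].min(1)>150)[0]+270;print('plug',r,w.min(),w.max())
go(0.5048,0.1631,0.045,-65.5)"
```

```text
time_s: 27.93
position: [0.5067, 0.1574, 0.0836]
tcp_rot: [[0.913, 0.408, -0.002], [0.408, -0.913, -0.002], [-0.003, 0.001, -1.0]]
force: [1.0, 0.4, 0.4]
opening: 0.357
[0.5089746  0.15771065 0.08573769]
rim 265 345 213 235
plug 255 291 319
plug 270 291 319
plug 285 292 320
go [-1.8 -6.9 76.3] [ 0.17 -0.16 -0.46]
```

```bash
python3 -m jog '[[[-2,-6.5,0],[0,0,-0.4],0.66],[[-2,-6.5,0],[0,0,-0.4],0.66],[[-2,-6.5,30],[0,0,-0.4],0.66],[[-2,-6.5,60],[0,0,-0.4],0.66],[[-2,-6.5,76],[0,0,-0.4],0.66],[[-2,-6.5,76],[0,0,-0.4],0.66],[[-2,-6.5,76],[0,0,-0.4],0.66]]'
python3 -m jog '[[[3,0,0],[0,0,0],0.66],[[6,0,0],[0,0,0],0.66],[[9,0,0],[0,0,0],0.66],[[12,0,0],[0,0,0],0.66],[[15,0,0],[0,0,0],0.66],[[18,0,0],[0,0,0],0.66],[[18,0,0],[0,0,0],0.66],[[18,0,0],[0,0,0],0.66]]'
for i in 1 2; do python3 -m jog '[[[2,0,0],[0,0,0],0.66],[[4,0,0],[0,0,0],0.66],[[4,0,0],[0,0,0],0.66]]'|grep -E 'pos|force|open'; done
```

```text
time_s: 28.57
position: [0.506, 0.1639, 0.0112]
tcp_rot: [[0.91, 0.415, 0.008], [0.415, -0.91, -0.001], [0.006, 0.004, -1.0]]
force: [0.7, 0.1, 0.3]
opening: 0.341
time_s: 29.23
position: [0.5187, 0.1703, 0.011]
tcp_rot: [[0.909, 0.416, 0.0], [0.416, -0.909, -0.003], [-0.001, 0.003, -1.0]]
force: [-5.7, -5.7, 5.7]
opening: 0.342
position: [0.5212, 0.1715, 0.0109]
force: [-8.2, -5.5, 6.6]
opening: 0.341
position: [0.5211, 0.1717, 0.0107]
force: [-11.7, -10.3, 11.6]
opening: 0.339
```

The stop position equals coupling_0's plus the 80 mm pitch, so this sleeve is fully back. Now retreat, grip and draw out.

```bash
python3 -m jog '[[[-10,0,0],[0,0,0],0.64],[[-20,0,0],[0,0,0],0.64],[[-30,0,0],[0,0,0],0.64],[[-45,0,0],[0,0,0],0.64],[[-49,0,0],[0,0,0],0.64],[[-49,0,5],[0,0,0],0.64],[[-49,0,5],[0,0,0],0.64]]'
python3 -m jog '[[[0,0,0],[0,0,0],1],[[0,0,0],[0,0,0],1],[[0,0,0],[0,0,0],1],[[0,0,0],[0,0,0],1],[[0,0,0],[0,0,0],1],[[0,0,0],[0,0,0],1]]'
python3 -m jog '[[[-2,0,0],[0,0,0],1],[[-5,0,0],[0,0,0],1],[[-5,0,0],[0,0,0],1]]'
```

```text
time_s: 30.32
position: [0.4858, 0.1545, 0.0049]
tcp_rot: [[0.91, 0.414, 0.008], [0.415, -0.91, -0.001], [0.007, 0.004, -1.0]]
force: [0.8, 0.9, -0.0]
opening: 0.358
time_s: 30.82
position: [0.4854, 0.1544, 0.0051]
tcp_rot: [[0.91, 0.415, 0.008], [0.415, -0.91, -0.001], [0.007, 0.004, -1.0]]
force: [0.8, -1.0, -1.1]
opening: 0.203
time_s: 31.07
position: [0.4783, 0.152, 0.0047]
tcp_rot: [[0.91, 0.415, 0.004], [0.415, -0.91, -0.001], [0.003, 0.003, -1.0]]
force: [-0.0, -0.0, -0.3]
opening: 0.202
```

```bash
python3 -m jog '[[[-12,0,0],[0,0,0],1],[[-24,0,0],[0,0,0],1],[[-32,0,0],[0,0,0],1],[[-32,0,0],[0,0,0],1],[[-32,0,-40],[0,0,0],1],[[-32,0,-80],[0,0,0],1],[[-32,0,-120],[0,0,0],1],[[-32,0,-160],[0,0,0],1],[[-32,0,-160],[0,0,0],1]]'
python3 -c "
from h import *
go(0.46,-0.07,0.2,-80)"
```

```text
time_s: 31.82
position: [0.4559, 0.1399, 0.1718]
tcp_rot: [[0.91, 0.415, 0.023], [0.415, -0.91, 0.0], [0.021, 0.009, -1.0]]
force: [1.5, 0.1, -0.6]
opening: 0.197
go [-83.5 192.6   7.5] [ 0.38 -1.25 14.52]
```

```bash
python3 -m jog '[[[-83,193,7],[0.4,-1.2,14.5],1],[[-83,193,7],[0.4,-1.2,14.5],1],[[-83,193,7],[0.4,-1.2,14.5],1],[[-83,193,7],[0.4,-1.2,14.5],1],[[-83,193,7],[0.4,-1.2,14.5],1],[[-83,193,7],[0.4,-1.2,14.5],1],[[-83,193,7],[0.4,-1.2,14.5],1]]'
python3 -c "
from h import *
go(0.527,-0.396,0.15,-110)"
```

```text
time_s: 32.4
position: [0.4549, -0.0733, 0.1578]
tcp_rot: [[0.986, 0.168, -0.015], [0.168, -0.986, -0.001], [-0.015, -0.002, -1.0]]
force: [-0.8, 0.6, -0.3]
opening: 0.204
go [ 17.3 330.3  42.5] [ 0.12  0.87 29.7 ]
```

```bash
python3 -m jog '[[[17,330,10],[0,0.8,29.7],1],[[17,330,10],[0,0.8,29.7],1],[[17,330,10],[0,0.8,29.7],1],[[17,330,10],[0,0.8,29.7],1],[[17,330,10],[0,0.8,29.7],1],[[17,330,10],[0,0.8,29.7],1],[[17,330,10],[0,0.8,29.7],1],[[17,330,10],[0,0.8,29.7],1],[[17,330,42],[0,0.8,29.7],1],[[17,330,42],[0,0.8,29.7],1],[[17,330,42],[0,0.8,29.7],1],[[17,330,42],[0,0.8,29.7],1]]'
python3 -c "
from h import *
snap('wrist','w16.png');go(0.527,-0.396,0.0452,-110)"
```

```text
time_s: 33.4
position: [0.5283, -0.3907, 0.1151]
tcp_rot: [[0.942, -0.335, -0.003], [-0.335, -0.942, -0.0], [-0.002, 0.001, -1.0]]
force: [-0.2, 0.7, -0.4]
opening: 0.204
go [ -0.    4.8 106.4] [0.13 0.04 0.43]
```

View pics/w16.png

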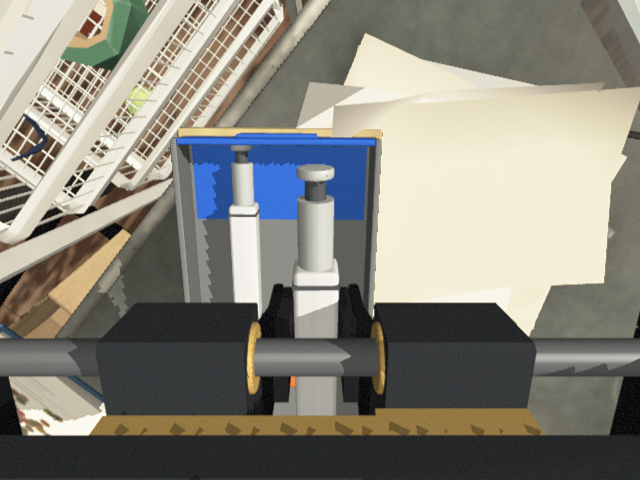

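```bash
python3 -c "
from h import *
s=bot.read_state();o=np.array([.477,-.346]);A=np.array([[.341,.94],[-.94,.341]])
for n,p,z in(('nose0',(241,147),.045),('should',(244,207),.05),('nose1',(315,166),.158),('walltop',(320,143),.058),('R',(369,200),.058)): print(n,(A@(at_z(ray('wrist',p,s),z)[:2]-o)).round(4))"
```

```text
nose0 [ 0.0218 -0.1236]
should [ 0.0207 -0.0859]
nose1 [-0.0249 -0.1251]
walltop [-0.0281 -0.1272]
R [-0.0591 -0.0926]
```

The held plug's nose is about 3.5 mm further forward than the last one's, so I'll shift back 6 mm before lowering.

```bash
python3 -m jog '[[[-6,5,20],[0,0,0.4],1],[[-6,5,50],[0,0,0.4],1],[[-6,5,80],[0,0,0.4],1],[[-6,5,98],[0,0,0.4],1],[[-6,5,105],[0,0,0.4],1],[[-6,5,107],[0,0,0.4],1],[[-6,5,107],[0,0,0.4],1]]'
for i in 1 2; do python3 -m jog '[[[0,0,1.5],[0,0,0],1],[[0,0,3],[0,0,0],1],[[0,0,3],[0,0,0],1]]'|grep -E 'pos|force|open'; done
```

```text
time_s: 34.03
position: [0.5213, -0.3959, 0.0093]
tcp_rot: [[0.939, -0.343, -0.001], [-0.343, -0.939, -0.003], [0.001, 0.003, -1.0]]
force: [0.6, -0.5, -1.3]
opening: 0.2
position: [0.521, -0.3964, 0.0064]
force: [-0.4, -0.1, 0.0]
opening: 0.202
position: [0.5215, -0.3969, 0.0032]
force: [1.9, -0.8, 4.0]
opening: 0.205
```

```bash
python3 -m jog '[[[0,0,0],[0,0,0],0.7],[[0,0,0],[0,0,0],0.7],[[0,0,0],[0,0,0],0.7],[[0,0,0],[0,0,0],0.7],[[0,0,-30],[0,0,0],0.7],[[0,0,-70],[0,0,0],0.7],[[0,0,-110],[0,0,0],0.62],[[0,0,-150],[0,0,0],0.62],[[0,0,-180],[0,0,0],0.62],[[0,0,-180],[0,0,0],0.62]]'
python3 -c "
from h import *
snap('wrist','w17.png')
go(0.4716,0.2359,0.15,-65.5)"
```

```text
time_s: 35.37
position: [0.5242, -0.399, 0.1902]
tcp_rot: [[0.939, -0.343, 0.008], [-0.343, -0.939, -0.013], [0.012, 0.009, -1.0]]
force: [0.4, -1.3, 0.8]
opening: 0.377
go [-266.  -577.9   66.6] [  0.51  -0.24 -44.59]
```

```bash
python3 -m jog '[[[-266,-578,20],[0.5,-0.2,-44.6],0.64],[[-266,-578,20],[0.5,-0.2,-44.6],0.64],[[-266,-578,20],[0.5,-0.2,-44.6],0.64],[[-266,-578,20],[0.5,-0.2,-44.6],0.64],[[-266,-578,20],[0.5,-0.2,-44.6],0.64],[[-266,-578,20],[0.5,-0.2,-44.6],0.64],[[-266,-578,20],[0.5,-0.2,-44.6],0.64],[[-266,-578,20],[0.5,-0.2,-44.6],0.64],[[-266,-578,20],[0.5,-0.2,-44.6],0.64],[[-266,-578,20],[0.5,-0.2,-44.6],0.64],[[-266,-578,20],[0.5,-0.2,-44.6],0.64],[[-266,-578,20],[0.5,-0.2,-44.6],0.64]]'
python3 -c "
from h import *
go(0.4716,0.2359,0.12,-65.5)"
```

```text
time_s: 36.42
position: [0.4783, 0.1044, 0.164]
tcp_rot: [[0.91, 0.414, -0.009], [0.415, -0.91, 0.007], [-0.006, -0.01, -1.0]]
force: [0.2, -0.6, -0.1]
opening: 0.361
go [  48.9 -121.6   80.5] [-0.56  0.33 -0.01]
```

```bash
python3 -m jog '[[[49,-115,0],[-0.5,0.3,0],0.64],[[49,-115,0],[-0.5,0.3,0],0.64],[[49,-115,20],[-0.5,0.3,0],0.64],[[49,-115,60],[-0.5,0.3,0],0.64],[[49,-115,80],[-0.5,0.3,0],0.64],[[49,-115,80],[-0.5,0.3,0],0.64],[[49,-115,80],[-0.5,0.3,0],0.64],[[49,-115,80],[-0.5,0.3,0],0.64]]'
python3 -c "
from h import *
a=snap('wrist','w18.png').astype(int)
s=bot.read_state();print(s['position'])
m=(a[:,:,2]>100)&(a[:,:,0]<60);m[:,:240]=0;m[:,400:]=0;m[:150]=0
y,x=np.nonzero(m);print('rim',x.min(),x.max(),y.min(),y.max())
for r in (255,270,280): 
  w=np.nonzero((a[r,270:360,0]-a[r,270:360,2])>60)[0]+270;print('plug',r,w.min(),w.max())
go(0.4716,0.2359,0.045,-65.5)"
```

```text
time_s: 37.08
position: [0.4772, 0.2277, 0.0866]
tcp_rot: [[0.91, 0.414, 0.003], [0.414, -0.91, 0.001], [0.003, 0.001, -1.0]]
force: [0.4, -0.1, -0.1]
opening: 0.362
[0.47786318 0.22768619 0.08732727]
rim 259 338 217 238
plug 255 284 313
plug 270 284 313
plug 280 284 313
go [ -2.7 -10.1  77.9] [ 0.05 -0.26 -0.05]
```

```bash
python3 -m jog '[[[-3,-9.7,0],[0,0,0],0.66],[[-3,-9.7,0],[0,0,0],0.66],[[-3,-9.7,30],[0,0,0],0.66],[[-3,-9.7,60],[0,0,0],0.66],[[-3,-9.7,77],[0,0,0],0.66],[[-3,-9.7,77],[0,0,0],0.66],[[-3,-9.7,77],[0,0,0],0.66]]'
python3 -m jog '[[[3,0,0],[0,0,0],0.66],[[6,0,0],[0,0,0],0.66],[[9,0,0],[0,0,0],0.66],[[12,0,0],[0,0,0],0.66],[[15,0,0],[0,0,0],0.66],[[18,0,0],[0,0,0],0.66],[[18,0,0],[0,0,0],0.66],[[18,0,0],[0,0,0],0.66]]'
for i in 1 2; do python3 -m jog '[[[2,0,0],[0,0,0],0.66],[[4,0,0],[0,0,0],0.66],[[4,0,0],[0,0,0],0.66]]'|grep -E 'pos|force|open'; done
```

```text
time_s: 37.72
position: [0.4701, 0.2356, 0.0096]
tcp_rot: [[0.91, 0.415, 0.002], [0.415, -0.91, 0.001], [0.002, 0.0, -1.0]]
force: [0.5, 0.6, -0.7]
opening: 0.342
time_s: 38.38
position: [0.4837, 0.2422, 0.0098]
tcp_rot: [[0.909, 0.416, -0.003], [0.416, -0.909, -0.001], [-0.003, 0.0, -1.0]]
force: [-5.6, -3.5, 4.3]
opening: 0.341
position: [0.4863, 0.2434, 0.0097]
force: [-6.9, -4.5, 6.6]
opening: 0.337
position: [0.4876, 0.2441, 0.0095]
force: [-10.3, -6.2, 8.1]
opening: 0.339
```

```bash
python3 -m jog '[[[2,0,0],[0,0,0],0.66],[[4,0,0],[0,0,0],0.66],[[4,0,0],[0,0,0],0.66]]'|grep -E 'pos|force|open'
python3 -m jog '[[[-10,0,0],[0,0,0],0.64],[[-20,0,0],[0,0,0],0.64],[[-30,0,0],[0,0,0],0.64],[[-45,0,0],[0,0,0],0.64],[[-51,0,0],[0,0,0],0.64],[[-51,0,3],[0,0,0],0.64],[[-51,0,3],[0,0,0],0.64]]'
python3 -m jog '[[[0,0,0],[0,0,0],1],[[0,0,0],[0,0,0],1],[[0,0,0],[0,0,0],1],[[0,0,0],[0,0,0],1],[[0,0,0],[0,0,0],1],[[0,0,0],[0,0,0],1]]'
python3 -m jog '[[[-2,0,0],[0,0,0],1],[[-5,0,0],[0,0,0],1],[[-5,0,0],[0,0,0],1]]'
```

```text
position: [0.4873, 0.2441, 0.0093]
force: [-14.5, -10.8, 12.5]
opening: 0.344
time_s: 39.72
position: [0.4524, 0.2273, 0.0064]
tcp_rot: [[0.91, 0.415, 0.005], [0.415, -0.91, 0.001], [0.005, 0.001, -1.0]]
force: [0.4, -0.2, 0.8]
opening: 0.359
time_s: 40.22
position: [0.4517, 0.2271, 0.0064]
tcp_rot: [[0.91, 0.415, 0.003], [0.415, -0.91, 0.001], [0.004, 0.001, -1.0]]
force: [0.5, 0.4, -0.0]
opening: 0.208
time_s: 40.47
position: [0.4452, 0.2245, 0.0062]
tcp_rot: [[0.91, 0.415, 0.001], [0.415, -0.91, 0.0], [0.001, 0.0, -1.0]]
force: [-0.9, 0.2, -0.3]
opening: 0.203
```

```bash
python3 -m jog '[[[-12,0,0],[0,0,0],1],[[-24,0,0],[0,0,0],1],[[-32,0,0],[0,0,0],1],[[-32,0,0],[0,0,0],1],[[-32,0,-40],[0,0,0],1],[[-32,0,-80],[0,0,0],1],[[-32,0,-120],[0,0,0],1],[[-32,0,-160],[0,0,0],1],[[-32,0,-160],[0,0,0],1]]'
python3 -c "
from h import *
go(0.46,-0.07,0.2,-80)"
```

```text
time_s: 41.22
position: [0.4231, 0.2132, 0.1733]
tcp_rot: [[0.91, 0.415, 0.019], [0.415, -0.91, 0.005], [0.019, 0.004, -1.0]]
force: [1.5, 0.3, -0.9]
opening: 0.202
go [-84.1 272.9   8.2] [ 0.07 -1.12 14.52]
```

```bash
python3 -m jog '[[[-84,273,8],[0,-1.1,14.5],1],[[-84,273,8],[0,-1.1,14.5],1],[[-84,273,8],[0,-1.1,14.5],1],[[-84,273,8],[0,-1.1,14.5],1],[[-84,273,8],[0,-1.1,14.5],1],[[-84,273,8],[0,-1.1,14.5],1],[[-84,273,8],[0,-1.1,14.5],1],[[-84,273,8],[0,-1.1,14.5],1],[[-84,273,8],[0,-1.1,14.5],1]]'
python3 -c "
from h import *
o=np.array([.477,-.346]);A=np.array([[.341,.94],[-.94,.341]])
p=o+A.T@[-.030,.088];print(p)
go(*p,0.15,-110)"
```

```text
time_s: 41.97
position: [0.4545, -0.0738, 0.1578]
tcp_rot: [[0.985, 0.169, -0.015], [0.169, -0.986, -0.005], [-0.016, 0.002, -1.0]]
force: [-0.3, 0.1, -0.0]
opening: 0.205
[ 0.38405  -0.344192]
go [-114.5  254.5   45.7] [ 0.36  0.85 29.74]
```

```bash
python3 -m jog '[[[-114,254,10],[0.3,0.8,29.7],1],[[-114,254,10],[0.3,0.8,29.7],1],[[-114,254,10],[0.3,0.8,29.7],1],[[-114,254,10],[0.3,0.8,29.7],1],[[-114,254,10],[0.3,0.8,29.7],1],[[-114,254,10],[0.3,0.8,29.7],1],[[-114,254,10],[0.3,0.8,29.7],1],[[-114,254,45],[0.3,0.8,29.7],1],[[-114,254,45],[0.3,0.8,29.7],1],[[-114,254,45],[0.3,0.8,29.7],1],[[-114,254,45],[0.3,0.8,29.7],1]]'
python3 -c "
from h import *
a=snap('wrist','w19.png').astype(int);s=bot.read_state();print(s['position'])
m=(a[:,:,0]-a[:,:,2]>50)&(a[:,:,1]-a[:,:,2]>20);m[:,:290]=0;m[:,345:]=0;m[:220]=0;m[300:]=0
y,x=np.nonzero(m);print('body',x.min(),x.max(),y.min())
print([(r,int(a[r,310:320].mean())) for r in range(156,190,2)])
go(0.384,-0.3442,0.0452,-110)"
```

```text
time_s: 42.88
position: [0.3855, -0.3401, 0.1157]
tcp_rot: [[0.942, -0.335, -0.002], [-0.335, -0.942, 0.0], [-0.002, 0.0, -1.0]]
force: [-0.3, 0.2, -0.1]
opening: 0.207
[ 0.38594468 -0.3406514   0.11632508]
body 293 338 259
[(156, 90), (158, 90), (160, 90), (162, 90), (164, 91), (166, 131), (168, 137), (170, 141), (172, 190), (174, 205), (176, 199), (178, 191), (180, 179), (182, 100), (184, 80), (186, 86), (188, 84)]
go [ -0.6   3.8 106.7] [0.08 0.02 0.44]
```

```bash
python3 -m jog '[[[-7,4,20],[0,0,0.4],1],[[-7,4,50],[0,0,0.4],1],[[-7,4,80],[0,0,0.4],1],[[-7,4,98],[0,0,0.4],1],[[-7,4,106],[0,0,0.4],1],[[-7,4,108],[0,0,0.4],1],[[-7,4,108],[0,0,0.4],1]]'
for i in 1 2; do python3 -m jog '[[[0,0,1.5],[0,0,0],1],[[0,0,3],[0,0,0],1],[[0,0,3],[0,0,0],1]]'|grep -E 'pos|force|open'; done
```

```text
time_s: 43.52
position: [0.3778, -0.3434, 0.0082]
tcp_rot: [[0.94, -0.342, -0.001], [-0.342, -0.94, -0.002], [0.0, 0.002, -1.0]]
force: [1.1, -0.8, -0.2]
opening: 0.204
position: [0.3775, -0.344, 0.0055]
force: [0.2, 0.5, 0.2]
opening: 0.2
position: [0.3774, -0.3439, 0.0023]
force: [-0.8, 0.2, 6.1]
opening: 0.204
```

Floor contact. I'll release, lift clear over the tray centre and take the final check picture.

```bash
python3 -m jog '[[[0,0,0],[0,0,0],0.7],[[0,0,0],[0,0,0],0.7],[[0,0,0],[0,0,0],0.7],[[0,0,0],[0,0,0],0.7],[[0,0,-30],[0,0,0],0.7],[[0,0,-70],[0,0,0],0.7],[[0,0,-110],[0,0,0],0.7],[[0,0,-150],[0,0,0],0.7],[[0,0,-190],[0,0,0],0.7],[[0,0,-230],[0,0,0],0.7],[[0,0,-240],[0,0,0],0.7],[[0,0,-240],[0,0,0],0.7]]'
python3 -m jog '[[[0,-30,0],[0,0,0],0.7],[[0,-30,0],[0,0,0],0.7],[[0,-30,0],[0,0,0],0.7]]'|grep pos
python3 -c "
from h import *
w=snap('wrist','w20.png')[:,:,::-1];d=snap('side','d20.png')[:,:,::-1];s=snap('scene','s20.png')[:,:,::-1]
r=lambda im,x,y,w_,h_,W,H:cv2.resize(im[y:y+h_,x:x+w_],(W,H),interpolation=cv2.INTER_CUBIC)
cv2.imwrite('pics/fin.png',np.hstack([r(w,150,0,350,320,500,480),np.vstack([r(d,225,200,150,120,300,240),r(d,250,95,120,96,300,240)])]))"
```

```text
time_s: 45.02
position: [0.3788, -0.3452, 0.2452]
tcp_rot: [[0.939, -0.344, 0.004], [-0.343, -0.939, -0.008], [0.006, 0.006, -1.0]]
force: [0.4, -0.8, 0.2]
opening: 0.301
position: [0.3866, -0.3127, 0.2393]
```

The viewer limit is reached, so I'll do the final check in numbers.

Run:
```python
from h import *
python=0
a=cv2.imread('pics/w20.png');hsv=cv2.cvtColor(a,cv2.COLOR_BGR2HSV).astype(int);s=bot.read_state()
o=np.array([.477,-.346]);A=np.array([[.341,.94],[-.94,.341]])
def tr(p,z): return (A@(at_z(ray('wrist',p,s),z)[:2]-o)*1000).round(0)
H,S,V=hsv[...,0],hsv[...,1],hsv[...,2]
masks=dict(brass=(H>12)&(H<28)&(S>110)&(V>120),orange=(H<12)&(S>170)&(V>150),blue=(H>100)&(H<125)&(S>140),white=(S<30)&(V>185))
for n,m in masks.items():
  m=m.copy();m[285:]=0
  k,l,st,c=cv2.connectedComponentsWithStats(m.astype(np.uint8))
  for i in range(1,k):
    if st[i,4]<150: continue
    ys,xs=np.nonzero(l==i);(cx,cy),(w,h),an=cv2.minAreaRect(np.c_[xs,ys].astype(np.float32))
    t=tr((cx,cy),.084 if n=='orange' else .050)
    if abs(t[0])<75 and abs(t[1])<140: print(n,st[i],'tray mm',t,'rect',round(w),round(h),round(an))
# plug-body sizes in mm at z=.05
d=np.linalg.norm(at_z(ray('wrist',(310,150),s),.05)-at_z(ray('wrist',(310,250),s),.05));print('mm/px',d*10)
# sleeves, pot: before/after difference in side view
b=cv2.imread('pics/d0.png').astype(int);f=cv2.imread('pics/d20.png').astype(int)
def blob(im,x0,x1,y0,y1,bl=True):
  r=im[y0:y1,x0:x1];m=(r[...,0]-r[...,2]>60) if bl else (r[...,2]-r[...,0]>70)&(r[...,2]-r[...,1]>70);y,x=np.nonzero(m);return len(x),(x.mean()+x0).round(1),(y.mean()+y0).round(1)
for w in((272,292,228,252),(288,312,248,276),(304,330,270,300),(330,352,334,362)): print('side blue',blob(b,*w),blob(f,*w))
print('red pot',blob(b,350,372,138,165,False),blob(f,350,372,138,165,False))
```

```text
brass [280 183  19  28 509] tray mm [23. 90.] rect 27 18 90
brass [342 184  18  27 480] tray mm [-36.  91.] rect 26 17 90
orange [293 115  48  11 182] tray mm [-3. 20.] rect 47 10 0
blue [250   0  27   7 163] tray mm [ 41. -73.] rect 6 26 90
blue [300   0  44   6 263] tray mm [ -8. -73.] rect 5 43 90
white [ 279    0   21   91 1776] tray mm [ 20. -41.] rect 90 20 89
white [ 345    0   21   96 1808] tray mm [-37. -39.] rect 19 95 1
white [238 113  53  14 419] tray mm [44. 20.] rect 13 52 90
white [380 113  16  14 214] tray mm [-67.  20.] rect 13 15 90
white [341 117  30   6 178] tray mm [-39.  20.] rect 5 29 90
white [288 147   8  28 220] tray mm [20. 56.] rect 27 7 90
white [351 147   8  29 200] tray mm [-39.  57.] rect 28 7 90
mm/px 0.9658783639082813
side blue (9, np.float64(281.6), np.float64(233.1)) (11, np.float64(281.9), np.float64(233.6))
side blue (12, np.float64(297.7), np.float64(254.6)) (16, np.float64(298.2), np.float64(255.2))
side blue (16, np.float64(315.2), np.float64(278.0)) (19, np.float64(315.6), np.float64(278.6))
side blue (0, np.float64(nan), np.float64(nan)) (0, np.float64(nan), np.float64(nan))
red pot (4, np.float64(358.5), np.float64(156.5)) (3, np.float64(358.7), np.float64(156.3))<stdin>:21: RuntimeWarning: Mean of empty slice.
  ret = ret.dtype.type(ret / rcount)
```

Run:
```python
from h import *
a=cv2.imread('pics/w17.png');x=np.array([.939,-.343,.012]);y=np.array([-.343,-.939,.009])
s=dict(position=np.array([.5242,-.399,.1902]),tcp_rot=np.c_[x,y,np.cross(x,y)])
o=np.array([.477,-.346]);A=np.array([[.341,.94],[-.94,.341]])
hsv=cv2.cvtColor(a,cv2.COLOR_BGR2HSV);m=((hsv[...,1]<40)&(hsv[...,2]>150)).astype(np.uint8);m[280:]=0
k,l,st,c=cv2.connectedComponentsWithStats(m)
print([st[i].tolist() for i in range(1,k) if st[i,4]>100 and 180<st[i,0]<370])
for r in range(128,290,5): print(r,a[r,314:320].mean((0)).astype(int).tolist(),end=' ')
f=lambda p,z:(A@(at_z(ray('wrist',p,s),z)[:2]-o)*1000).round(0)
print(); print([ (r,f((316,r),.05).tolist()) for r in (140,150,160,200,240,270)])
```

```text
[[284, 0, 11, 30, 143], [268, 0, 64, 76, 909], [287, 54, 264, 226, 33854], [225, 74, 43, 53, 334], [234, 155, 24, 41, 624], [303, 160, 21, 41, 558], [235, 196, 27, 84, 1917], [303, 202, 21, 78, 1622]]
128 [160, 189, 202] 133 [167, 195, 206] 138 [215, 110, 54] 143 [151, 80, 42] 148 [210, 220, 220] 153 [121, 94, 79] 158 [119, 93, 78] 163 [218, 226, 227] 168 [216, 225, 226] 173 [217, 225, 226] 178 [216, 224, 225] 183 [216, 225, 225] 188 [215, 224, 225] 193 [198, 210, 213] 198 [238, 244, 247] 203 [236, 242, 245] 208 [236, 242, 245] 213 [237, 243, 245] 218 [237, 243, 245] 223 [237, 243, 245] 228 [237, 243, 245] 233 [236, 242, 244] 238 [236, 242, 244] 243 [236, 243, 244] 248 [235, 242, 244] 253 [235, 242, 244] 258 [235, 241, 244] 263 [234, 241, 243] 268 [234, 241, 243] 273 [233, 240, 243] 278 [233, 240, 242] 283 [234, 240, 243] 288 [116, 119, 119] 
[(140, [-36.0, -124.0]), (150, [-36.0, -117.0]), (160, [-36.0, -109.0]), (200, [-36.0, -76.0]), (240, [-36.0, -42.0]), (270, [-36.0, -15.0])]
```

```bash
python3 -c "
from rig import bot
s=bot.read_state();print(s['time_s'],s['force']);bot.hand_in()"
```

```text
45.4167 [0.03964438 0.02932947 0.81823565]
the job is handed in; nothing more can be done
```

The job is done and handed in at 45 s. I moved the divider to about +21 to +23 mm. For each of the three couplings I pushed the sleeve fully back, let it spring home, then drew the plug out with no pulling resistance. Both long plugs are in the blue-ended compartment and both short plugs, including the loose one, are in the other.

**Last checks:**
- **Short plugs:** the body centres measure about 90 mm along tray y and lie straight.
- **Long plugs:** both lie straight, with noses about 2 mm and 6 mm clear of the blue wall.
- **Sleeves and red pot:** the side view shows them within 1 pixel of where they started.
- **Arm:** it ended clear of everything, with no contact force.

**Checks that failed or disagreed:**
- **Fingertip position:** the real fingertips sat about 36 mm behind the reported TCP. My first attempt to grip the divider tab missed because of this. I measured the offset by touch and corrected for it.
- **Blue paint pot:** the final colour check on it returned no pixels, so I did not confirm its position. I never worked near it.
- **Final picture:** I had used up the picture limit, so the last checks are from image measurements. That the plugs lie level is inferred from feeling floor contact at release and from their outlines.

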